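# Load the drying cabinet in the dental laboratory

### The arm

A 7-joint arm with a two-finger parallel gripper is mounted at the origin on the work surface. World frame = base frame: x ahead of the robot, y to its left, z up, the work surface at z = 0. Lengths are in m, angles in degrees, forces in N, time in s.
With the tool pointing down it reaches from about 0.425 to 0.925 m from the base axis. Payload 6.8 kg.
Tool frame: the origin (TCP) lies between the finger pads; the fingertips stand 8 mm ahead of it and the grasp point (between the pads) lies 11 mm behind it (r.tcp_to_tips is the distance from the TCP to the fingertips, in m); z points along the fingers, y is the line along which they close (so a half turn about z gives the same grasp; the last joint's range is limited). The gripper opens to 85 mm and grips with 20 to 120 N. Pads are 22 mm wide; open, the fingers measure 114 mm over their backs; the gripper's body (76 mm by 85 mm) begins 54 mm behind the grasp point. The pads swing forward as they close: fully open they stand 13 mm farther back than shut.
Start: joints at [-72.313, 27.33, 1.283, 89.118, -0.659, 63.558, -4.761], TCP at [0.273, 0.617, 0.239] pointing down, gripper open.
Joint ranges: [-169.35, 169.35], [-19.33, 120.38], [-80.79, 83.38], [13.8, 139.57], [-78.32, 258.32], [9.67, 109.79], [-169.56, 169.56]. Speed limits (degrees/s): [136.94, 136.94, 180, 180, 180, 180, 180].

### API

Orientations are given as a 3x3 rotation matrix whose columns are the frame's x, y, z axes.
In Python, from cell import r, eyes, order gives the robot as it stands (r), with the cameras (eyes) and the job (order).
- The arm moves only by the shell command python3 drive.py 'ROWS' [FORCE]. ROWS is a JSON object with one list for each field, all of the same length, 1 to 5, a row being the entries at one place: aperture (the finger opening in m), dx, dy, dz (the shift in normalised numbers (1 is 0.8 m)), ax, ay, az (a rotation vector in normalised numbers (1 is 120 degrees)); each row shifts and turns the commanded pose from where the row before left it, along the tool's axes as they then stand; what a row does not reach is not made up. A row lasts 1/12 s, in which the tool goes at most 0.0417 m and 7.16 degrees, less where a joint would pass 70% of its speed; a pose out of reach is approached as far as the arm can. The fingers move at their own pace and stop on an object; FORCE is the grip in N (left out, the last holds). Time passes only in rows, so rows that do not move let the fingers close. It prints the time, the measured TCP pose, the force, the opening and the grip force at its end. Input that does not fit is refused with a message, and nothing moves.
- r.get_obs(): the state, without advancing time (a new reading comes with each control period).
- eyes.snapshot(name): name is "scene" or "top"; returns a dict with "color" (400x640x3 uint8, blue, green, red), "fx", "fy", "cx", "cy" (pixels), "view" (4x4, takes a point from world to camera coordinates). Camera axes: x right, y up, looking along -z (the intrinsics and any distortion apply to the point x, -y, -z); pixel columns grow to the right and rows downward; lengths in m; the calibration is good to about 2 mm. A picture is of the moment at which its call begins. There is no depth.
- order.close_job(): hands the job in; it is judged then, once.
The state is a dict: "clock": time; "qpos": joint angles; "dq": joint speeds; "joint_torque": joint torques, N m; "tcp_pos": TCP position; "ee_rot": TCP orientation; "contact_force": force on the tool from outside, world axes, zero at the start; "ft_torque": the same for the moment, N m; "width": finger opening in m; "gripper_force": force on a finger pad.
Only numpy, scipy, OpenCV 4.12 (cv2) and the standard library are available. Lean on these libraries where they do the work, as an engineer would, in place of code of your own. Each camera call takes 0.05 s, during which the arm holds its last target. There are 200 camera calls.

### The job

Load the drying cabinet with all the stone casts that stand on the bench: pinch the hatch's snap tab and lift the hatch off, draw the tray out to its stop with the tray hook in the finger hole, and stand every cast upright on the tray's loading floor. Then push the tray fully home, put the hatch back down in its guides so that its tab snaps out, and leave the hook lying on the bench. Set the casts down without dropping or toppling them, and leave the other things on the bench where they are.

Things in the scene. Friction and masses are not known exactly. Their poses are not given: they have to be found in the camera images.
- dryer: white drying cabinet, fixed on the bench, 290 wide, 300 mm deep. Origin: on the bench under the middle of its front face; +x into the cabinet, -x out to the operator, y along the front, z up. Opening in the face (x=0) 200 mm wide, 45 to 116 mm high. Low flat roof at 132 mm from x=10 to 130 mm, behind it a housing 240 mm high
- hatch_seat (a point): where the underside's centre of the fitted hatch belongs (x=-17.5, z=68 mm in the cabinet's frame, same axes). To both sides, in front of the face, stand steel guide posts (x=-45 to 0, |y| 98 to 138 mm) with upright channels 232 mm apart inside and 35 mm deep (x=-35 to 0), open at the top, with flared lead-ins up to 146 mm above the bench
- roof_spot (a point): a point on the cabinet's low roof, 45 mm behind the front face, 132 mm above the bench: a free, flat place to stand the hatch for a while. Axes as the cabinet's
- hatch: white lift-out hatch in front of the opening: panel 28 thick (x) x 224 wide (y) x 60 mm high, 0.32 kg, free to stand by itself. Origin: centre of the underside; +x to the cabinet, z up. Fitted, it stands in the guide channels and locks the tray (its lower edge is in a groove of the tray, so the tray must be home to refit it). It goes straight up and down
- hatch_grip (a point): where to pinch the hatch: between two upright black plates on its top, 60 mm long (y), 60 to 106 mm above the underside; this point is 90 mm above it. Front plate fixed, plate at the cabinet side is the snap tab. Close the fingers along x: 38 mm over both, 28 mm when pinched, with 20 N or more, and keep pinching while lifting or lowering
- snap_tab (a joint): how far the hatch's snap tab is pressed towards the fixed plate: 0 m out (its steel catch reaches 10 mm behind the panel, under the roof's edge), 0.010 m fully pressed. Spring force 4 N at first, 9 N fully pressed; the catch is surely clear above 0.009 m; springs out when released
- tray (a joint): how far the aluminium tray is drawn out of the cabinet: 0 m home (stop), 0.21 m fully out (stop). It slides towards the cabinet's -x with about 3 N of friction and stays where it is left
- tray_hole (a point): centre of the 26 mm finger hole, on top of the tray's level pull flange (5 mm thick, top 56 mm above the bench, free below, 70 mm wide along y) that sticks out under the hatch. The flange's outer edge is 22 mm further out (-x); the tray's front wall, 24 mm high, is 20 mm further in. Axes as the cabinet's; moves with the tray; at cabinet x=-63 mm when home
- tray_load (a point): centre of the tray's loading floor (155 mm in x, 186 in y), on its upper face 56 mm above the bench, 149.5 mm further in (+x) than the hole; moves with the tray, axes as the cabinet's. Rims 10 mm high, front rib 18 mm. Takes four casts two by two, e.g. centres 34 mm before and behind and 48 mm to either side, headed as the cabinet
- hook: tray hook lying on the bench, 0.2 kg: wooden handle 100 long (x) x 30 wide x 26 mm high, flat underside; from its +x end a 9 mm steel bar rises in a 55 mm high gooseneck and comes down as a straight prong. It lies, and when gripped from above hangs, with the prong pointing down. Origin: centre of the handle's underside; +x towards the prong, z up
- hook_grip (a point): place to grip the hook, 18 mm ahead of the handle's centre, 17 mm above the underside; fingers close along the hook's y on 30 mm. Axes as the hook's
- hook_tip (a point): lower end of the hook's prong, 125 mm ahead of the handle's centre, level with the handle's underside; the 9 mm thick prong runs 45 mm straight up from here. Axes as the hook's
- cast_a: yellow stone dental cast, 62 deep x 58 wide x 40 mm high, 120 g; flat underside, rounded front, a U of teeth on top. The side faces (58 mm apart) are upright and flat from 0 to 26 mm above the underside: grip there. Stands teeth up on the bench at the start; may be absent (None). Origin: centre of the underside; +x to the rounded front, y across the width, z up
- cast_b: another cast like cast_a, same size and axes; may be absent (None)
- cast_c: another cast like cast_a, same size and axes; may be absent (None)
- cast_d: another cast like cast_a, same size and axes; may be absent (None)
- wax_knife: bystander: wax knife with round black handle and flat blade, 200 mm, lying; origin at its middle
- bowl: bystander: green mixing bowl, 110 mm across, 70 high; origin under its centre
- bottle: bystander: white bottle, 52 mm across, 130 high; origin under its centre
- ladle: bystander: steel ladle, 240 mm, lying
- brush: bystander: brush, 170 mm, lying
- impression_tray: bystander: aluminium impression tray, a horseshoe with a stub handle, 105 mm long, 12 high, lying between the hook and the casts

How it is judged (in metres and radians):
On the way, in this order (a step that is already met when the one before it is completed fails the run):
1. the hatch is lifted clear of its guides with the snap tab pinched (value of joint snap_tab above 0.006 m and z of hatch in the frame of dryer above 0.13 m), for 0.1 s.
2. the tray is drawn out by the hook's prong in its finger hole (value of joint tray above 0.19 m and horizontal distance between hook_tip and tray_hole below 0.016 m and z of hook_tip in the frame of tray_hole below -0.004 m), for 0.1 s.
3. all casts stand upright on the loading floor of the drawn-out tray (x of cast_a in the frame of tray_load between -0.056 and 0.056 m and y of cast_a in the frame of tray_load between -0.072 and 0.072 m and z of cast_a in the frame of tray_load between -0.008 and 0.01 m and angle between each of cast_a, cast_b, cast_c, cast_d's own z axis and vertical below 0.12 rad and x of cast_b in the frame of tray_load between -0.056 and 0.056 m and y of cast_b in the frame of tray_load between -0.072 and 0.072 m and z of cast_b in the frame of tray_load between -0.008 and 0.01 m and x of cast_c in the frame of tray_load between -0.056 and 0.056 m and y of cast_c in the frame of tray_load between -0.072 and 0.072 m and z of cast_c in the frame of tray_load between -0.008 and 0.01 m and x of cast_d in the frame of tray_load between -0.056 and 0.056 m and y of cast_d in the frame of tray_load between -0.072 and 0.072 m and z of cast_d in the frame of tray_load between -0.008 and 0.01 m and contact force between the fingers and cast_a below 0.1 N and contact force between the fingers and cast_b below 0.1 N and contact force between the fingers and cast_c below 0.1 N and contact force between the fingers and cast_d below 0.1 N and value of joint tray above 0.12 m), for 0.2 s.
4. the tray is fully home (value of joint tray below 0.007 m), for 0.2 s.
At the end, for the whole second after the job is handed in: The tray is home (within 8 mm) with every cast standing upright (within 7 degrees) on its loading floor, the hatch stands fully down in its guides (within 5 mm of its fitted height) with the snap tab out (within 3 mm), the hook lies on the bench (its origin below 30 mm), and all are at rest (x of cast_a in the frame of tray_load between -0.056 and 0.056 m and y of cast_a in the frame of tray_load between -0.072 and 0.072 m and z of cast_a in the frame of tray_load between -0.008 and 0.01 m and angle between each of cast_a, cast_b, cast_c, cast_d's own z axis and vertical below 0.12 rad and x of cast_b in the frame of tray_load between -0.056 and 0.056 m and y of cast_b in the frame of tray_load between -0.072 and 0.072 m and z of cast_b in the frame of tray_load between -0.008 and 0.01 m and x of cast_c in the frame of tray_load between -0.056 and 0.056 m and y of cast_c in the frame of tray_load between -0.072 and 0.072 m and z of cast_c in the frame of tray_load between -0.008 and 0.01 m and x of cast_d in the frame of tray_load between -0.056 and 0.056 m and y of cast_d in the frame of tray_load between -0.072 and 0.072 m and z of cast_d in the frame of tray_load between -0.008 and 0.01 m and linear speed of each of cast_a, cast_b, cast_c, cast_d, hook, hatch below 0.02 m/s and value of joint tray below 0.008 m and x of hatch in the frame of dryer between -0.026 and -0.009 m and y of hatch in the frame of dryer between -0.009 and 0.009 m and z of hatch in the frame of dryer between 0.062 and 0.073 m and angle between hatch's own z axis and vertical below 0.08 rad and value of joint snap_tab below 0.003 m and height (world z) of hook below 0.03 m); the robot touches nothing.
It fails at once if one of the other things on the bench (wax knife, bowl, bottle, ladle, brush, impression tray) is pushed more than 50 mm from its place (distance of any of wax_knife, bowl, bottle, ladle, brush, impression_tray from where it was at the start of the episode above 0.05 m).
It fails at once if a cast is toppled (tilted by more than 45 degrees) (angle between any of cast_a, cast_b, cast_c, cast_d's own z axis and vertical above 0.8 rad).
It fails at once if a cast is dropped on to the tray from more than about 15 mm (it falls, out of the fingers' hold) ((contact force between the fingers and cast_a below 0.05 N and linear speed of cast_a above 0.5 m/s and z of cast_a in the frame of tray_load above 0.003 m) or (contact force between the fingers and cast_b below 0.05 N and linear speed of cast_b above 0.5 m/s and z of cast_b in the frame of tray_load above 0.003 m) or (contact force between the fingers and cast_c below 0.05 N and linear speed of cast_c above 0.5 m/s and z of cast_c in the frame of tray_load above 0.003 m) or (contact force between the fingers and cast_d below 0.05 N and linear speed of cast_d above 0.5 m/s and z of cast_d in the frame of tray_load above 0.003 m)).
Of cast_a, cast_b, cast_c, cast_d only 2 to 4 are there at a start; the rules pass over those that are not, and their reading is None.
At some moment in a run one of cast_a, cast_b, cast_c, cast_d, hook may be knocked a few centimetres aside while the robot is not near it.
It also fails if it takes over 210 s, if anything falls off the work surface, if the arm or the gripper's body presses on something with over 40 N, if the wrist force passes 120 N, or if a joint passes its speed limit or range.

## Working session

There is one attempt and no reset: what is moved stays moved. The work goes in short steps, Python scripts to look and compute and a shell command to move; the robot and the scene stay as the last step left them, time stands still between calls to the robot, and variables do not carry over. Pictures are saved under pics/ and viewed, at most 14 in all, crops included, and the job is handed in when it is done.

```bash
ls; mkdir -p pics; python3 - <<'E'
from cell import r, eyes, order
import cv2
for n in ("scene","top"):
    s=eyes.snapshot(n); cv2.imwrite(f"pics/{n}0.png",s["color"])
    print(n,s["fx"],s["fy"],s["cx"],s["cy"],[k for k in s]); print(s["view"])
o=r.get_obs(); print(o["clock"],o["tcp_pos"],o["ee_rot"],o["width"])
E
```

```text
cell.py
drive.py
pics
scene 455.01366287348236 455.01366287348236 321.0749496396585 203.90704645917074 ['color', 'fx', 'fy', 'cx', 'cy', 'view']
[[-0.84957917  0.52741008  0.00733706  0.41848743]
 [-0.39272889 -0.64179113  0.65868669  0.1441427 ]
 [ 0.35210687  0.55672502  0.75238156 -1.65543304]
 [ 0.          0.          0.          1.        ]]
top 413.8451475877242 413.8451475877242 323.7964636693437 201.16554933371518 ['color', 'fx', 'fy', 'cx', 'cy', 'view']
[[ 0.02272751 -0.99949231 -0.02232875  0.04984074]
 [ 0.98109168  0.01800407  0.19270438 -0.54768809]
 [-0.19220454 -0.02628624  0.98100278 -1.05995751]
 [ 0.          0.          0.          1.        ]]
0.1 [0.2730645  0.61673333 0.23841542] [[-9.14393833e-01  4.04825394e-01 -5.63991950e-04]
 [ 4.04825772e-01  9.14392538e-01 -1.54303743e-03]
 [-1.08950707e-04 -1.63926239e-03 -9.99998650e-01]] 0.08545702556762325
```

View pics/scene0.png

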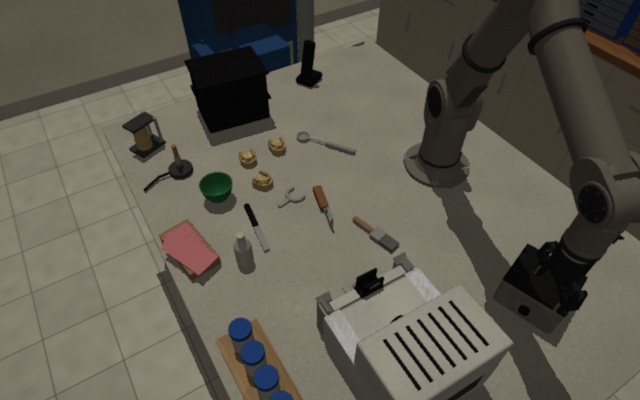

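View pics/top0.png

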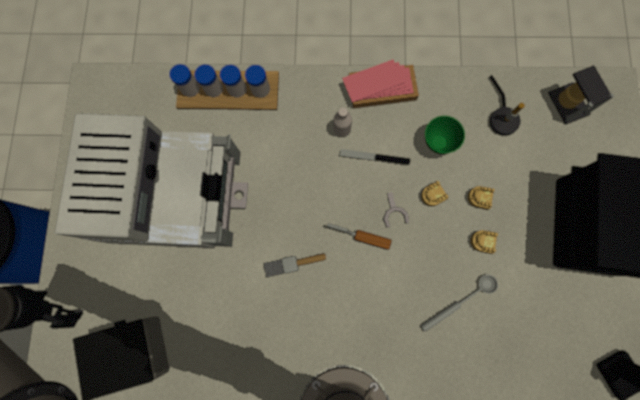

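The scene view shows three casts (around 248,158; 277,146; 262,181), the hook (322,205) and the cabinet at the bottom. In the top view the cabinet is at the left facing right, the finger hole is near (240,195), the casts are at (433,194), (481,197) and (484,241), and the hook is at (360,237). Next I'll take enlarged crops.

```bash
cat > h.py <<'E'
import numpy as np, cv2, json
from cell import r, eyes, order
from scipy.optimize import least_squares
def cams():
    return {n:eyes.snapshot(n) for n in ("scene","top")}
def proj(s,P):
    P=np.atleast_2d(P); c=(s["view"]@np.c_[P,np.ones(len(P))].T).T
    return np.c_[s["fx"]*c[:,0]/-c[:,2]+s["cx"], s["fy"]*-c[:,1]/-c[:,2]+s["cy"]]
def ray(s,px):
    R=s["view"][:3,:3];t=s["view"][:3,3]
    d=np.array([(px[0]-s["cx"])/s["fx"],-(px[1]-s["cy"])/s["fy"],-1.])
    return -R.T@t, R.T@d
def onplane(s,px,z):
    o,d=ray(s,px); return o+d*(z-o[2])/d[2]
def tri(s1,p1,s2,p2):
    f=lambda X: np.r_[proj(s1,X)[0]-p1,proj(s2,X)[0]-p2]
    q=least_squares(f,onplane(s1,p1,.05)); return q.x,np.abs(q.fun).max()
def crop(s,x0,y0,x1,y1,k):
    im=cv2.resize(s["color"][y0:y1,x0:x1],None,fx=k,fy=k,interpolation=cv2.INTER_CUBIC)
    im=cv2.convertScaleAbs(im,alpha=1.3)
    for x in range(-(-x0//10)*10,x1,10):
        cv2.line(im,((x-x0)*k,0),((x-x0)*k,6 if x%50 else 16),(0,0,255),1)
        if x%20==0: cv2.putText(im,str(x),((x-x0)*k,24),0,.35,(0,0,255),1)
    for y in range(-(-y0//10)*10,y1,10):
        cv2.line(im,(0,(y-y0)*k),(6,(y-y0)*k),(0,0,255),1)
        if y%20==0: cv2.putText(im,str(y),(8,(y-y0)*k+4),0,.35,(0,0,255),1)
    return im
def go(p,yaw=None,o=None):
    "delta in tool axes to world p, and yaw turn (deg) for tool y axis heading, tool down"
    o=o or r.get_obs(); R=np.array(o["ee_rot"]); d=R.T@(np.array(p)-o["tcp_pos"])
    out=[np.round(d,4).tolist()]
    if yaw is not None:
        cur=np.degrees(np.arctan2(R[1,1],R[0,1])); w=(yaw-cur+90)%180-90
        out.append(("rz tool",round(-w,2),"cur y head",round(cur,2)))
    return out
E
python3 - <<'E'
from h import *
c=cams(); np.save("c0.npy",c,allow_pickle=True)
cv2.imwrite("pics/a.png",crop(c["top"],130,115,260,260,4))
cv2.imwrite("pics/b.png",crop(c["top"],310,170,505,265,4))
cv2.imwrite("pics/c.png",np.hstack([crop(c["scene"],225,130,350,235,4)]))
cv2.imwrite("pics/d.png",crop(c["scene"],300,250,490,390,4))
E
```

```text
(no output)
```

View pics/a.png

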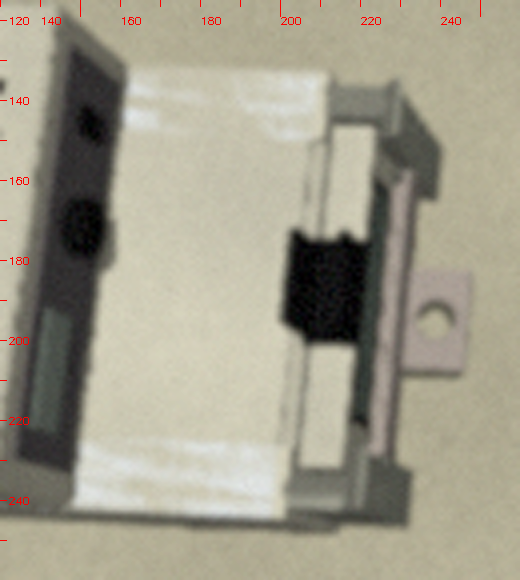

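View pics/b.png

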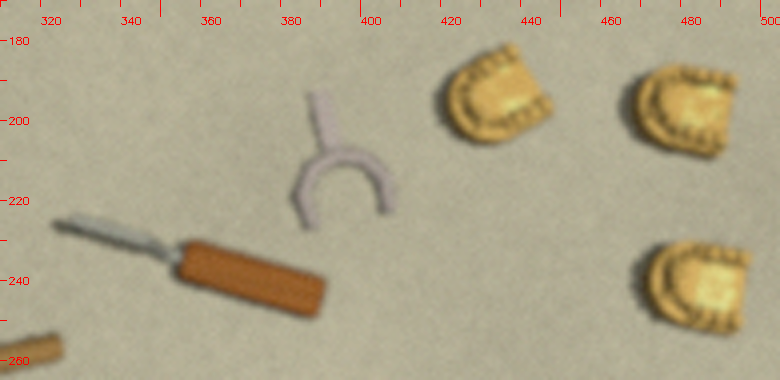

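View pics/c.png

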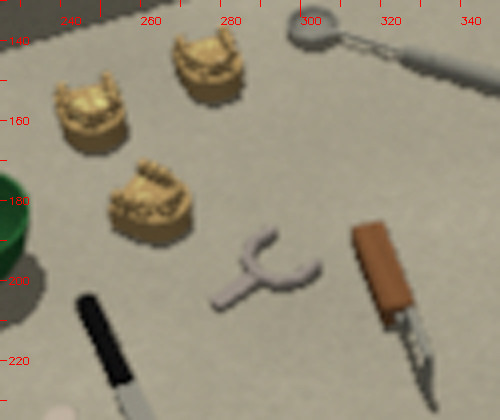

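View pics/d.png

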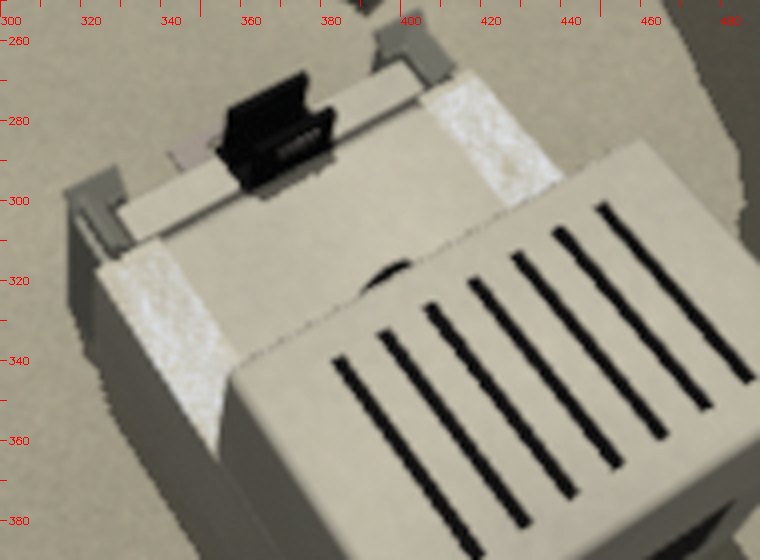

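Cabinet readings: in the top view, roof corners at (212,133) and (201,244.5), and the hole at (239,194.8). In the scene view, roof corners at (324.5,316.8) and (418,267.5). The hook handle corners and tip are also clear in both views. Next step is fitting the poses.

```bash
cat > fit.py <<'E'
from h import *
def tf(p,L):
    c,s=np.cos(p[3]),np.sin(p[3]); L=np.atleast_2d(L)/1000.
    return np.c_[c*L[:,0]-s*L[:,1],s*L[:,0]+c*L[:,1],L[:,2]]+p[:3]
def fitpts(c,obs,p0,free):
    p0=np.array(p0,float)
    def f(q):
        p=p0.copy();p[free]=q
        return np.concatenate([proj(c[n],tf(p,L))[0]-px for n,L,px in obs])
    s=least_squares(f,p0[free],loss="soft_l1"); p=p0.copy();p[free]=s.x
    return p,f(s.x).reshape(-1,2)
a=np.linspace(-90,90,15)*np.pi/180
D=np.r_[[[-31,29],[-31,-29]],np.c_[2+29*np.cos(a),29*np.sin(a)]]
HULL=np.r_[np.c_[D,0*D[:,0]],np.c_[D,26+0*D[:,0]],np.c_[D*.93,40+0*D[:,0]]]
def mask(s):
    h=cv2.cvtColor(s["color"],cv2.COLOR_BGR2HSV)
    m=((h[...,0]>12)&(h[...,0]<28)&(h[...,1]>88)&(h[...,2]>40)).astype(np.uint8)
    return cv2.morphologyEx(m,cv2.MORPH_CLOSE,np.ones((3,3)))
def castfit(c,xy,z=0.,win=.055):
    K=4
    from scipy.optimize import minimize
    data=[]
    for n in c:
        q=proj(c[n],[[xy[0],xy[1],z+.02]])[0].astype(int); w=26
        m=mask(c[n])[q[1]-w:q[1]+w,q[0]-w:q[0]+w]
        nl,lab,st,ce=cv2.connectedComponentsWithStats(m)
        k=min([i for i in range(1,nl) if st[i,4]>80],key=lambda i:np.hypot(*(ce[i]-w)))
        data.append((n,q-w,cv2.resize((lab==k).astype(np.float32),None,fx=K,fy=K,interpolation=cv2.INTER_LINEAR)>.5))
    def cost(p):
        e=0
        for n,o,m in data:
            g=np.zeros(m.shape,np.uint8); P=proj(c[n],tf([p[0],p[1],z,p[2]],HULL))
            cv2.fillConvexPoly(g,cv2.convexHull((((P-o+.5)*K-.5)*16).round().astype(np.int32)),1,shift=4)
            e+=1-(g.astype(bool)&m).sum()/(g.astype(bool)|m).sum()
        return e
    best=min((minimize(cost,[xy[0],xy[1],y],method="Nelder-Mead",options=dict(initial_simplex=[[xy[0],xy[1],y],[xy[0]+.01,xy[1],y],[xy[0],xy[1]+.01,y],[xy[0],xy[1],y+.4]])) for y in (1.0,1.6,2.2)),key=lambda s:s.fun)
    return best.x,best.fun
E
python3 - <<'E'
from fit import *
c=np.load("c0.npy",allow_pickle=True).item()
S,T="scene","top"
obs=[(T,[10,-145,132],(212.25,133)),(T,[10,145,132],(201,244.5)),(S,[10,-145,132],(324.5,316.75)),(S,[10,145,132],(418,267.5)),
(T,[-63,0,56],(239,194.75)),(T,[-85,-35,56],(248.25,182.5)),(T,[-85,35,56],(245.75,209)),
(T,[-31.5,-112,128],(224.25,146.5)),(T,[-31.5,112,128],(218.5,232)),(S,[-31.5,-112,128],(329.25,302)),(S,[-3.5,-112,128],(333.25,309.5)),(S,[-3.5,112,128],(405.75,272.5)),(S,[-31.5,112,128],(400,265))]
g=onplane(c[T],(239,194.75),.056); print(g)
p,e=fitpts(c,obs,[g[0],g[1]+.06,0,1.57],[0,1,2,3]); print("dryer",p,np.degrees(p[3])); print(e.round(1).tolist())
np.save("dry.npy",p)
obs=[(T,[50,-15,26],(357.5,229.75)),(T,[-50,-15,26],(391.5,239.5)),(T,[-50,15,26],(388,249.75)),(T,[50,15,26],(353.75,238.25)),
(S,[-50,-15,26],(313,187.5)),(S,[-50,15,26],(320.5,185.5)),(S,[50,15,26],(328,205)),(S,[50,-15,26],(321.5,209.5)),(S,[125,0,0],(333.75,232.5))]
g=onplane(c[T],(372,240),.0); 
p,e=fitpts(c,obs,[g[0],g[1],0,1.3],[0,1,2,3]); print("hook",p,np.degrees(p[3])); print(e.round(1).tolist())
for q in ((433,194),(481,197),(484,241)):
    x,f=castfit(c,onplane(c[T],q,.02)[:2]); print(q,x,np.degrees(x[2]),f)
E
```

```text
[0.55960495 0.29099031 0.056     ]
dryer [ 0.56178837  0.35405162 -0.00676338  1.54703051] 88.63831895851149
[[-2.1, 0.7], [-2.4, 0.1], [0.2, 2.8], [0.5, 1.5], [0.5, 0.3], [0.4, 0.4], [0.8, -1.0], [0.8, 0.3], [-1.7, 0.3], [-1.7, -0.8], [0.1, 0.3], [-0.5, -1.1], [-1.2, -1.3]]
hook [ 0.4495511  -0.07286985 -0.01295328  1.31199576] 75.17181971439175
[[-1.4, -0.3], [-0.1, -0.0], [0.7, 0.3], [-0.6, 1.7], [-0.9, 0.1], [-0.0, 0.3], [1.3, 1.9], [-0.9, -0.6], [-2.0, -2.5]]
(433, 194) [ 0.57808107 -0.23824638  2.09163893] 119.84208290494568 0.2912955833285499
(481, 197) [ 0.57600023 -0.36811831  1.32670569] 76.0146365492065 0.33079488239454136
(484, 241) [ 0.45392902 -0.37108362  1.34287866] 76.94127989909441 0.33794363939486916
```

```bash
python3 - <<'E'
from fit import *
c=np.load("c0.npy",allow_pickle=True).item()
S,T="scene","top"
obs=[(T,[-63,0,56],(239,194.75)),(T,[-85,-35,56],(248.25,182.5)),(T,[-85,35,56],(245.75,209)),
(T,[-31.5,-112,128],(224.25,146.5)),(T,[-31.5,112,128],(218.5,232)),(S,[-31.5,-112,128],(329.25,302)),(S,[-3.5,-112,128],(333.25,309.5)),(S,[-3.5,112,128],(405.75,272.5)),(S,[-31.5,112,128],(400,265)),(S,[10,-145,132],(324.5,316.75)),(S,[10,145,132],(418,267.5))]
for fr in ([0,1,2,3],[0,1,3]):
  p,e=fitpts(c,obs,[.56,.35,0,1.57],fr); print("dryer",p,np.degrees(p[3])); print(e.round(1).tolist())
np.save("dry.npy",p)
for nm,L in (("grip",[-17.5,0,158]),("hole",[-63,0,56]),("holeout",[-273,0,56]),("load",[-123.5,0,56]),("roof",[45,0,132])): print(nm,tf(p,L)[0].round(4))
# triangulated plate points: tops of tab/plates
print("hatch corner tri",tri(c[S],(329.25,302),c[T],(224.25,146.5)),tri(c[S],(400,265),c[T],(218.5,232)))
for s,t in (((313,187.5),(391.5,239.5)),((320.5,185.5),(388,249.75)),((328,205),(353.75,238.25)),((321.5,209.5),(357.5,229.75))): print("hk",tri(c[S],s,c[T],t))
o=r.get_obs(); 
for n in c: print(n,proj(c[n],[o["tcp_pos"],np.array(o["tcp_pos"])-[0,0,.054+.011]]))
E
```

```text
dryer [ 0.56168927  0.35493043 -0.0057661   1.54569536] 88.56182040337494
[[0.1, 0.3], [-0.0, 0.3], [0.3, -1.0], [0.5, 0.2], [-2.2, 0.3], [-1.5, -0.8], [0.3, 0.3], [-0.2, -1.1], [-0.8, -1.2], [0.4, 2.8], [0.8, 1.6]]
dryer [0.56160457 0.35464394 0.         1.5437569 ] 88.45075489836809
[[-0.2, -0.1], [-0.3, -0.1], [-0.0, -1.3], [0.1, -0.4], [-2.8, 0.1], [-1.5, -2.2], [0.3, -1.0], [0.1, -2.3], [-0.5, -2.5], [0.4, 1.5], [1.2, 0.3]]
grip [0.5611 0.3372 0.158 ]
hole [0.5599 0.2917 0.056 ]
holeout [0.5542 0.0817 0.056 ]
load [0.5583 0.2312 0.056 ]
roof [0.5628 0.3996 0.132 ]
hatch corner tri (array([0.67210236, 0.32319628, 0.12177989]), np.float64(0.705186951464043)) (array([0.44833107, 0.32495639, 0.11460616]), np.float64(1.3334231362739501))
hk (array([ 0.45019172, -0.12425459,  0.01431923]), np.float64(0.5302490358989758))
hk (array([ 0.42303986, -0.1151972 ,  0.01670024]), np.float64(0.1216844750891255))
hk (array([ 0.45175251, -0.02198823,  0.02347898]), np.float64(0.17457532368985085))
hk (array([ 0.47523624, -0.03119554,  0.0071244 ]), np.float64(0.9297623240486246))
scene [[546.58139298 292.52654608]
 [536.21811631 306.48573341]]
top [[ 61.99021234 304.15683563]
 [ 80.03830138 302.71304939]]
```

Units first: shifts go in shares of 0.8 m and turns go in shares of 120 degrees. So -0.02 m is -0.025, -0.01 m is -0.0125, -5.6 degrees is -0.0467.

```bash
python3 drive.py '{"aperture":[0.085,0.085,0.085,0.085,0.085],"dx":[0,0,0,0,0],"dy":[0,0,0,0,0],"dz":[-0.025,-0.025,-0.025,-0.0125,0],"ax":[0,0,0,0,0],"ay":[0,0,0,0,0],"az":[-0.0467,-0.0467,-0.0467,-0.0467,0]}' 30; python3 - <<'E'
from h import *
p=np.load("dry.npy"); print(go([.561,.337,.30],np.degrees(p[3])))
E
```

```text
clock: 0.62
tcp_pos: [0.2738, 0.6183, 0.3122]
ee_rot: [[-1.0, 0.023, 0.001], [0.023, 1.0, 0.005], [-0.001, 0.005, -1.0]]
contact_force: [0.1, 0.2, 0.1]
width: 0.085
gripper_force: 0.0
[[-0.2935, -0.2748, 0.0114], ('rz tool', np.float64(0.25), 'cur y head', np.float64(88.7))]
```

In the tool's units: -0.0267 m is -0.0334, -0.025 m is -0.0313.

```bash
python3 drive.py '{"aperture":[0.085,0.085,0.085,0.085,0.085],"dx":[-0.0334,-0.0334,-0.0334,-0.0334,-0.0334],"dy":[-0.0313,-0.0313,-0.0313,-0.0313,-0.0313],"dz":[0,0,0,0,0],"ax":[0,0,0,0,0],"ay":[0,0,0,0,0],"az":[0,0,0,0,0]}' >/dev/null
python3 drive.py '{"aperture":[0.085,0.085,0.085,0.085,0.085],"dx":[-0.0334,-0.0334,-0.0334,-0.0334,-0.0334],"dy":[-0.0313,-0.0313,-0.0313,-0.0313,-0.0313],"dz":[0,0,0,0,0],"ax":[0,0,0,0,0],"ay":[0,0,0,0,0],"az":[0,0,0,0,0]}'>/dev/null
python3 drive.py '{"aperture":[0.085,0.085,0.085,0.085,0.085],"dx":[-0.0331,0,0,0,0],"dy":[-0.0313,0,0,0,0],"dz":[0,0.0375,0.0375,0,0],"ax":[0,0,0,0,0],"ay":[0,0,0,0,0],"az":[0,0,0,0,0]}'
python3 - <<'E'
from h import *
p=np.load("dry.npy"); print(go([.561,.337,.150],np.degrees(p[3])))
c=cams(); o=r.get_obs()
for n in c: print(n,proj(c[n],[np.array(o["tcp_pos"])+[0,0,-.008]]))
cv2.imwrite("pics/e.png",np.hstack([crop(c["top"],170,130,260,235,4),crop(c["scene"],300,210,400,315,4)]))
E
```

```text
clock: 1.87
tcp_pos: [0.5581, 0.3341, 0.2471]
ee_rot: [[-1.0, 0.027, -0.004], [0.027, 1.0, -0.003], [0.004, -0.003, -1.0]]
contact_force: [0.2, -0.3, 0.8]
width: 0.0852
gripper_force: 0.0
[[-0.0033, 0.0032, 0.0971], ('rz tool', np.float64(-0.02), 'cur y head', np.float64(88.43))]
scene [[371.96527817 258.79641303]]
top [[201.05467523 177.27437983]]
```

View pics/e.png

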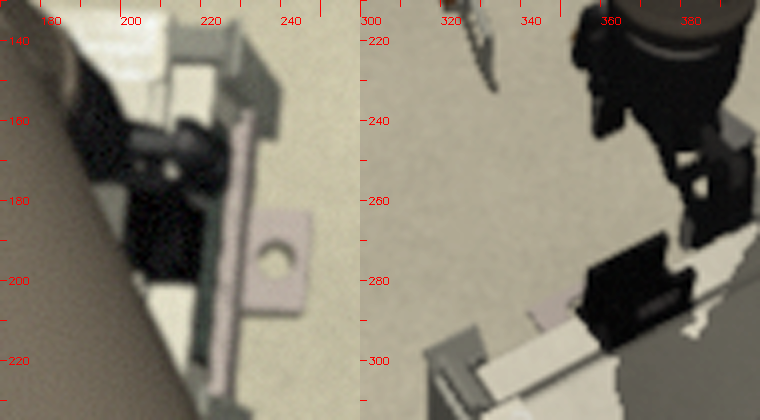

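The fingertips straddle the hatch plates: in the scene view the tips are at about (359,244) and (381,271), and their midpoint agrees with the projected TCP. Descending and pinching.

In the tool's units: 0.03 m is 0.0375, 0.025 m is 0.0313.

```bash
python3 drive.py '{"aperture":[0.085,0.085,0.085,0.085,0.085],"dx":[-0.0041,0,0,0,0],"dy":[0.004,0,0,0,0],"dz":[0.0375,0.0375,0.0313,0.015,0],"ax":[0,0,0,0,0],"ay":[0,0,0,0,0],"az":[0,0,0,0,0]}'
python3 drive.py '{"aperture":[0.02,0.02,0.02,0.02,0.02],"dx":[0,0,0,0,0],"dy":[0,0,0,0,0],"dz":[0,0,0,0,0],"ax":[0,0,0,0,0],"ay":[0,0,0,0,0],"az":[0,0,0,0,0]}' 45
python3 drive.py '{"aperture":[0.02,0.02,0.02,0.02,0.02],"dx":[0,0,0,0,0],"dy":[0,0,0,0,0],"dz":[0,0,0,0,0],"ax":[0,0,0,0,0],"ay":[0,0,0,0,0],"az":[0,0,0,0,0]}'
```

```text
clock: 2.38
tcp_pos: [0.5618, 0.3378, 0.1508]
ee_rot: [[-1.0, 0.025, -0.003], [0.025, 1.0, -0.002], [0.002, -0.002, -1.0]]
contact_force: [-0.1, -0.1, -0.1]
width: 0.085
gripper_force: 0.0
clock: 2.8
tcp_pos: [0.5639, 0.3381, 0.1542]
ee_rot: [[-1.0, 0.026, 0.002], [0.026, 1.0, 0.001], [-0.002, 0.001, -1.0]]
contact_force: [-8.3, -2.7, 12.6]
width: 0.0256
gripper_force: 44.1
clock: 3.22
tcp_pos: [0.564, 0.3381, 0.1543]
ee_rot: [[-1.0, 0.026, 0.002], [0.026, 1.0, 0.001], [-0.002, 0.001, -1.0]]
contact_force: [-0.7, -0.8, 5.9]
width: 0.0259
gripper_force: 45.9
```

In the tool's units: -0.015 m is -0.0188, -0.01 m is -0.0125.

```bash
python3 drive.py '{"aperture":[0.02,0.02,0.02,0.02],"dx":[0,0,0,0],"dy":[0,0,0,0],"dz":[-0.0125,-0.0188,-0.0188,0],"ax":[0,0,0,0],"ay":[0,0,0,0],"az":[0,0,0,0]}'
python3 drive.py '{"aperture":[0.02,0.02,0.02,0.02,0.02],"dx":[0,0,0,0,0],"dy":[0,0,0,0,0],"dz":[-0.025,-0.025,-0.0125,0,0],"ax":[0,0,0,0,0],"ay":[0,0,0,0,0],"az":[0,0,0,0,0]}'
```

```text
clock: 3.55
tcp_pos: [0.5641, 0.3385, 0.1954]
ee_rot: [[-1.0, 0.026, 0.003], [0.026, 1.0, 0.002], [-0.003, 0.003, -1.0]]
contact_force: [0.7, 0.1, -3.2]
width: 0.0257
gripper_force: 45.1
clock: 3.97
tcp_pos: [0.5628, 0.3378, 0.2418]
ee_rot: [[-1.0, 0.026, -0.0], [0.026, 1.0, -0.0], [0.0, -0.0, -1.0]]
contact_force: [0.9, -0.4, -6.0]
width: 0.0262
gripper_force: 45.2
```

In the tool's units: 0.022 m is 0.0275, 0.02 m is 0.025.

```bash
python3 drive.py '{"aperture":[0.02,0.02,0.02,0.02,0.02],"dx":[0,0,0,0,0],"dy":[0.025,0.0275,0.025,0,0],"dz":[0,0,0,0,0.0125],"ax":[0,0,0,0,0],"ay":[0,0,0,0,0],"az":[0,0,0,0,0]}'
python3 drive.py '{"aperture":[0.02,0.02,0.02,0.02,0.02],"dx":[0,0,0,0,0],"dy":[0,0,0,0,0],"dz":[0.01,0.0038,0.0025,0,0],"ax":[0,0,0,0,0],"ay":[0,0,0,0,0],"az":[0,0,0,0,0]}'
```

```text
clock: 4.38
tcp_pos: [0.5639, 0.4019, 0.2318]
ee_rot: [[-1.0, 0.023, 0.0], [0.023, 1.0, 0.001], [-0.0, 0.001, -1.0]]
contact_force: [-0.1, 0.5, -3.3]
width: 0.026
gripper_force: 45.4
clock: 4.8
tcp_pos: [0.5649, 0.3989, 0.2189]
ee_rot: [[-1.0, 0.027, 0.0], [0.027, 1.0, -0.0], [-0.0, -0.0, -1.0]]
contact_force: [-0.1, -0.5, -4.6]
width: 0.0255
gripper_force: 45.4
```

In the tool's units: 0.0015 m is 0.0019.

```bash
python3 drive.py '{"aperture":[0.02,0.02,0.02],"dx":[0,0,0],"dy":[0,0,0],"dz":[0.0019,0.0019,0],"ax":[0,0,0],"ay":[0,0,0],"az":[0,0,0]}'
python3 drive.py '{"aperture":[0.02,0.02],"dx":[0,0],"dy":[0,0],"dz":[0.0013,0],"ax":[0,0],"ay":[0,0],"az":[0,0]}'
```

```text
clock: 5.05
tcp_pos: [0.565, 0.3992, 0.2184]
ee_rot: [[-1.0, 0.027, 0.001], [0.027, 1.0, 0.0], [-0.001, 0.0, -1.0]]
contact_force: [-5.5, -3.5, 9.9]
width: 0.0256
gripper_force: 47.6
clock: 5.22
tcp_pos: [0.565, 0.3992, 0.2184]
ee_rot: [[-1.0, 0.027, 0.001], [0.027, 1.0, 0.001], [-0.001, 0.001, -1.0]]
contact_force: [-6.9, -5.8, 13.8]
width: 0.0258
gripper_force: 48.4
```

In the tool's units: -0.003 m is -0.0038.

```bash
python3 drive.py '{"aperture":[0.04,0.085,0.085,0.085,0.085],"dx":[0,0,0,0,0],"dy":[0,0,0,0,0],"dz":[-0.0038,0,0,0,0],"ax":[0,0,0,0,0],"ay":[0,0,0,0,0],"az":[0,0,0,0,0]}'
python3 drive.py '{"aperture":[0.085,0.085,0.085,0.085,0.085],"dx":[0,0,0,0,0],"dy":[0,0,-0.0375,-0.05,-0.05],"dz":[-0.0375,-0.0375,-0.025,0,0],"ax":[0,0,0,0,0],"ay":[0,0,0,0,0],"az":[0,0,0,0,0.0583]}'
python3 - <<'E'
from h import *
p=np.array([0.44955,-0.07287,0,1.312]);print(go([.4542,-.0555,.25],75.2+90))
E
```

```text
clock: 5.63
tcp_pos: [0.5647, 0.3999, 0.2182]
ee_rot: [[-1.0, 0.026, 0.0], [0.026, 1.0, 0.0], [-0.0, 0.0, -1.0]]
contact_force: [0.5, 0.5, 0.6]
width: 0.0836
gripper_force: 0.0
clock: 6.05
tcp_pos: [0.5622, 0.2902, 0.2999]
ee_rot: [[-0.989, 0.145, 0.003], [0.145, 0.989, 0.002], [-0.003, 0.003, -1.0]]
contact_force: [0.7, -1.1, -0.2]
width: 0.0849
gripper_force: 0.0
[[0.057, -0.3578, 0.0488], ('rz tool', np.float64(-83.51), 'cur y head', np.float64(81.69))]
```

In the tool's units: -0.0397 m is -0.0496, 0.0063 m is 0.0079.

```bash
python3 drive.py '{"aperture":[0.085,0.085,0.085,0.085,0.085],"dx":[0.0079,0.0079,0.0079,0.0079,0.0079],"dy":[-0.0496,-0.0496,-0.0496,-0.0496,-0.0496],"dz":[0,0,0,0,0],"ax":[0,0,0,0,0],"ay":[0,0,0,0,0],"az":[0,0,0,0,0]}' >/dev/null
python3 drive.py '{"aperture":[0.085,0.085,0.085,0.085,0.085],"dx":[0.0079,0.0079,0.0079,0.0079,0],"dy":[-0.0496,-0.0496,-0.0496,-0.0496,0],"dz":[0,0,0,0,0],"ax":[0,0,0,0,0],"ay":[0,0,0,0,0],"az":[0,0,0,0,-0.0583]}' >/dev/null
python3 drive.py '{"aperture":[0.085,0.085,0.085,0.085,0.085],"dx":[0,0,0,0,0],"dy":[0,0,0,0,0],"dz":[0,0,0,0,0],"ax":[0,0,0,0,0],"ay":[0,0,0,0,0],"az":[-0.0583,-0.0583,-0.0583,-0.0583,-0.0583]}' >/dev/null
python3 drive.py '{"aperture":[0.085,0.085,0.085,0.085,0.085],"dx":[0,0,0,0,0],"dy":[0,0,0,0,0],"dz":[0,0,0,0,0],"ax":[0,0,0,0,0],"ay":[0,0,0,0,0],"az":[-0.0583,-0.0583,-0.0583,-0.0583,-0.0583]}' >/dev/null
python3 drive.py '{"aperture":[0.085,0.085,0.085,0.085,0.085],"dx":[0,0,0,0,0],"dy":[0,0,0,0,0],"dz":[0.0375,0.0375,0.0375,0.0375,0],"ax":[0,0,0,0,0],"ay":[0,0,0,0,0],"az":[-0.0542,0,0,0,0]}'
python3 - <<'E'
from h import *
print(go([.4545,-.0555,.09],75+90), r.get_obs()["qpos"])
c=cams(); c0=np.load("c0.npy",allow_pickle=True).item()
def m(s):
    h=cv2.cvtColor(s["color"][150:270,290:410],cv2.COLOR_BGR2HSV); k=(h[...,0]<14)&(h[...,1]>130)&(h[...,2]>40); y,x=np.nonzero(k); return x.mean()+290,y.mean()+150,len(x)
for n in c: print(n,m(c0[n]),m(c[n]))
cv2.imwrite("pics/f.png",np.hstack([crop(c["top"],300,190,400,275,4),crop(c["scene"],270,150,370,235,4)]))
E
```

```text
clock: 8.13
tcp_pos: [0.4494, -0.055, 0.1739]
ee_rot: [[-0.258, -0.966, -0.009], [-0.966, 0.258, -0.001], [0.003, 0.008, -1.0]]
contact_force: [-1.4, 0.3, -1.0]
width: 0.0846
gripper_force: 0.0
[[-0.0011, -0.0057, 0.0839], ('rz tool', np.float64(0.04), 'cur y head', np.float64(165.04))] [-12.73149298  11.42465924  13.33479096 122.6679587   -3.54006081
  46.75702606 167.83457811]
scene (np.float64(320.0969696969697), np.float64(196.78787878787878), 165) (np.float64(320.11976047904193), np.float64(197.04191616766468), 167)
top (np.float64(371.11764705882354), np.float64(239.11764705882354), 17) (np.float64(358.0), np.float64(235.75), 4)
```

View pics/f.png

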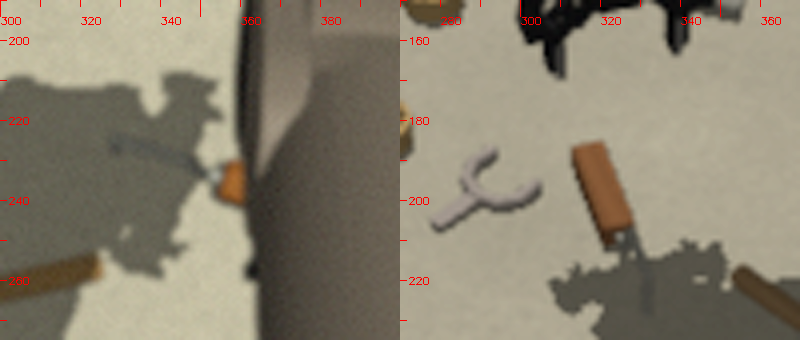

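The hook hasn't moved: it's still at (320,197) in the scene view, with the open fingers at about (305,168) and (337,162) above it. Joint 7 is close to its limit though, so I'll turn the wrist half a turn first.

In the tool's units: 7.15 degrees is 0.0596.

```bash
for i in 1 2 3 4 5; do python3 drive.py '{"aperture":[0.085,0.085,0.085,0.085,0.085],"dx":[0,0,0,0,0],"dy":[0,0,0,0,0],"dz":[0,0,0,0,0],"ax":[0,0,0,0,0],"ay":[0,0,0,0,0],"az":[0.0596,0.0596,0.0596,0.0596,0.0596]}' >/dev/null; done; python3 drive.py '{"aperture":[0.085,0.085],"dx":[0,0],"dy":[0,0],"dz":[0,0],"ax":[0,0],"ay":[0,0],"az":[0.01,0]}'
python3 - <<'E'
from h import *
print(go([.4545,-.0555,.05],-15), r.get_obs()["qpos"][6])
E
```

```text
clock: 10.48
tcp_pos: [0.4542, -0.0548, 0.1799]
ee_rot: [[0.255, 0.967, 0.003], [0.967, -0.255, 0.001], [0.002, 0.002, -1.0]]
contact_force: [-0.2, 0.6, -0.0]
width: 0.0851
gripper_force: 0.0
[[-0.0008, 0.0002, 0.1299], ('rz tool', np.float64(0.21), 'cur y head', np.float64(-14.79))] -1.257342366880954
```

In the tool's units: 0.04 m is 0.05, 0.012 m is 0.015.

```bash
python3 drive.py '{"aperture":[0.075,0.075,0.075,0.075,0.075],"dx":[0,0,0,0,0],"dy":[0,0,0,0,0],"dz":[0.05,0.05,0.05,0.0375,0.015],"ax":[0,0,0,0,0],"ay":[0,0,0,0,0],"az":[0,0,0,0,0]}' 60
python3 drive.py '{"aperture":[0.075,0.06,0.02,0.02,0.02],"dx":[0,0,0,0,0],"dy":[0,0,0,0,0],"dz":[0.005,0,0,0,0],"ax":[0,0,0,0,0],"ay":[0,0,0,0,0],"az":[0,0,0,0,0]}'
python3 drive.py '{"aperture":[0.02,0.02,0.02],"dx":[0,0,0],"dy":[0,0,0],"dz":[0,0,0],"ax":[0,0,0],"ay":[0,0,0],"az":[0,0,0]}'
```

```text
clock: 10.9
tcp_pos: [0.4516, -0.0547, 0.0135]
ee_rot: [[0.253, 0.967, -0.004], [0.967, -0.253, 0.001], [-0.0, -0.004, -1.0]]
contact_force: [-0.3, -0.1, 0.3]
width: 0.0751
gripper_force: 0.0
clock: 11.32
tcp_pos: [0.4543, -0.055, 0.0138]
ee_rot: [[0.257, 0.966, 0.003], [0.966, -0.257, 0.001], [0.002, 0.003, -1.0]]
contact_force: [-4.2, 0.4, 14.7]
width: 0.0292
gripper_force: 58.3
clock: 11.57
tcp_pos: [0.4542, -0.055, 0.0139]
ee_rot: [[0.257, 0.966, 0.003], [0.966, -0.257, 0.001], [0.002, 0.003, -1.0]]
contact_force: [-1.5, 0.5, 8.0]
width: 0.0289
gripper_force: 59.6
```

In the tool's units: -0.03 m is -0.0375, -0.02 m is -0.025, -6.75 degrees is -0.0563.

```bash
python3 drive.py '{"aperture":[0.02,0.02,0.02,0.02,0.02],"dx":[0,0,0,0,0],"dy":[0,0,0,0,0],"dz":[-0.025,-0.0375,-0.0375,-0.0375,-0.0125],"ax":[0,0,0,0,0],"ay":[0,0,0,0,0],"az":[0,0,-0.0563,-0.0563,0]}'
python3 drive.py '{"aperture":[0.02,0.02],"dx":[0,0],"dy":[0,0],"dz":[0,0],"ax":[0,0],"ay":[0,0],"az":[0,0]}'
python3 - <<'E'
from h import *
print(go([.557,.1852,.13],-1.55))
c=cams()
cv2.imwrite("pics/g.png",np.hstack([crop(c["scene"],280,150,380,290,4)]))
E
```

```text
clock: 11.98
tcp_pos: [0.4548, -0.0554, 0.1362]
ee_rot: [[0.02, 1.0, 0.006], [1.0, -0.02, 0.001], [0.001, 0.006, -1.0]]
contact_force: [0.6, 0.3, -1.8]
width: 0.0288
gripper_force: 60.5
clock: 12.15
tcp_pos: [0.453, -0.0545, 0.1324]
ee_rot: [[0.026, 1.0, 0.001], [1.0, -0.026, 0.001], [0.001, 0.001, -1.0]]
contact_force: [-0.5, -0.0, -2.4]
width: 0.0287
gripper_force: 60.5
[[0.2424, 0.0977, 0.0029], ('rz tool', np.float64(0.05), 'cur y head', np.float64(-1.5))]
```

View pics/g.png

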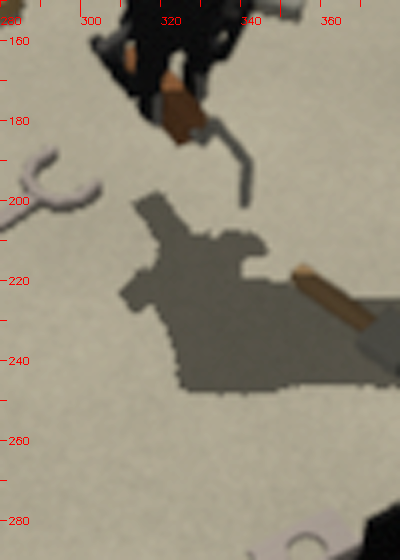

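The prong hangs down, with its tip at about (338.5,201.5). I'll move to above the hole.

In the tool's units: 0.0303 m is 0.0379, 0.0122 m is 0.0153.

```bash
python3 - <<'E'
from h import *
o=r.get_obs();R=np.array(o["ee_rot"]);s=eyes.snapshot("scene")
print(proj(s,o["tcp_pos"]+R@[.1065,0,.0139]))
E
python3 drive.py '{"aperture":[0.02,0.02,0.02,0.02,0.02],"dx":[0.0379,0.0379,0.0379,0.0379,0.0379],"dy":[0.0153,0.0153,0.0153,0.0153,0.0153],"dz":[0,0,0,0,0],"ax":[0,0,0,0,0],"ay":[0,0,0,0,0],"az":[0,0,0,0,0]}' >/dev/null
python3 drive.py '{"aperture":[0.02,0.02,0.02,0.02,0.02],"dx":[0.0379,0.0379,0.0379,0,0],"dy":[0.0153,0.0153,0.0153,0,0],"dz":[0,0,0,0.025,0.025],"ax":[0,0,0,0,0],"ay":[0,0,0,0,0],"az":[0,0,0,0,0]}'
python3 drive.py '{"aperture":[0.02,0.02],"dx":[0,0],"dy":[0,0],"dz":[0,0],"ax":[0,0],"ay":[0,0],"az":[0,0]}'
python3 - <<'E'
from h import *
print(go([.557,.1852,.08],-1.55))
c=cams(); o=r.get_obs();R=np.array(o["ee_rot"]);t=o["tcp_pos"]+R@[.1065,0,.0139];print(t)
for n in c: print(proj(c[n],t))
cv2.imwrite("pics/i.png",np.hstack([crop(c["scene"],320,220,400,300,5),crop(c["top"],200,160,270,240,5)]))
E
```

```text
[[341.01009025 200.70384607]]
clock: 13.13
tcp_pos: [0.5571, 0.1877, 0.0904]
ee_rot: [[0.021, 1.0, 0.0], [1.0, -0.021, 0.0], [0.0, 0.0, -1.0]]
contact_force: [-0.8, -0.5, -3.4]
width: 0.0287
gripper_force: 60.4
clock: 13.3
tcp_pos: [0.5549, 0.1836, 0.0901]
ee_rot: [[0.026, 1.0, -0.005], [1.0, -0.026, -0.003], [-0.003, -0.004, -1.0]]
contact_force: [-0.0, 0.1, -2.0]
width: 0.0289
gripper_force: 60.3
[[0.0017, 0.0021, 0.0101], ('rz tool', np.float64(0.06), 'cur y head', np.float64(-1.49))]
[0.55951473 0.29034665 0.07839411]
[[356.67409741 281.2130174 ]]
[[237.35432896 193.03299698]]
```

View pics/i.png

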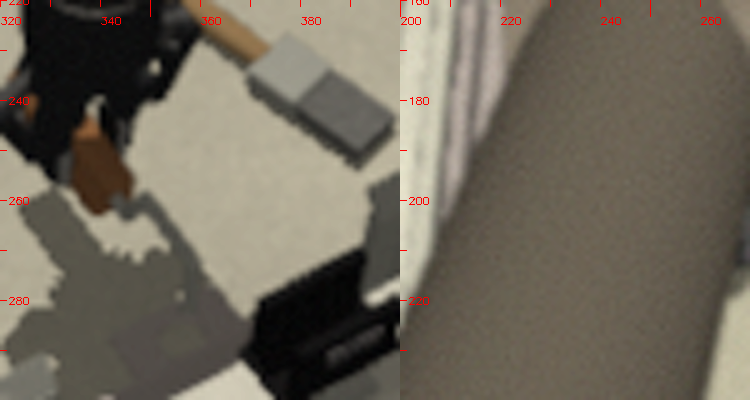

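The hole shows at about (356.6,288) in the scene view. On re-reading picture g, the prong tip is at (341,201.7), which matches the prediction to 1 px, so I'll lower it into the hole.

Units first: shifts go in shares of 0.8 m and turns go in shares of 120 degrees. So 0.01 m is 0.0125, 0.008 m is 0.01.

```bash
python3 drive.py '{"aperture":[0.02,0.02,0.02,0.02,0.02],"dx":[0.0015,0,0,0,0],"dy":[0.0025,0,0,0,0],"dz":[0.0125,0.01,0.0063,0.005,0],"ax":[0,0,0,0,0],"ay":[0,0,0,0,0],"az":[0,0,0,0,0]}'
python3 drive.py '{"aperture":[0.02,0.02,0.02,0.02],"dx":[0,0,0,0],"dy":[0,0,0,0],"dz":[0.005,0.005,0.0025,0],"ax":[0,0,0,0],"ay":[0,0,0,0],"az":[0,0,0,0]}'
```

```text
clock: 13.82
tcp_pos: [0.5579, 0.1857, 0.0643]
ee_rot: [[0.025, 1.0, -0.001], [1.0, -0.025, -0.001], [-0.001, -0.001, -1.0]]
contact_force: [0.9, -0.4, -2.5]
width: 0.0292
gripper_force: 60.5
clock: 14.15
tcp_pos: [0.5583, 0.1858, 0.0548]
ee_rot: [[0.025, 1.0, -0.001], [1.0, -0.025, -0.0], [-0.0, -0.001, -1.0]]
contact_force: [-0.1, 0.7, -2.1]
width: 0.0285
gripper_force: 60.5
```

In the tool's units: -0.016 m is -0.02, -0.015 m is -0.0188.

```bash
python3 drive.py '{"aperture":[0.02,0.02,0.02,0.02,0.02],"dx":[-0.01,-0.015,-0.0188,-0.02,-0.02],"dy":[0,0,0,0,0],"dz":[0,0,0,0,0],"ax":[0,0,0,0,0],"ay":[0,0,0,0,0],"az":[0,0,0,0,0]}'
python3 drive.py '{"aperture":[0.02,0.02,0.02,0.02,0.02],"dx":[-0.02,-0.02,-0.02,-0.02,-0.02],"dy":[0,0,0,0,0],"dz":[0,0,0,0,0],"ax":[0,0,0,0,0],"ay":[0,0,0,0,0],"az":[0,0,0,0,0]}'
python3 drive.py '{"aperture":[0.02,0.02,0.02,0.02,0.02],"dx":[-0.02,-0.02,-0.0175,-0.01,0],"dy":[0,0,0,0,0],"dz":[0,0,0,0,0],"ax":[0,0,0,0,0],"ay":[0,0,0,0,0],"az":[0,0,0,0,0]}'
```

```text
clock: 14.57
tcp_pos: [0.5567, 0.1185, 0.0555]
ee_rot: [[0.024, 1.0, -0.0], [1.0, -0.024, 0.001], [0.001, -0.0, -1.0]]
contact_force: [-0.1, 3.8, -3.2]
width: 0.0287
gripper_force: 60.3
clock: 14.98
tcp_pos: [0.5545, 0.0381, 0.0555]
ee_rot: [[0.025, 1.0, -0.0], [1.0, -0.025, 0.001], [0.001, -0.0, -1.0]]
contact_force: [0.6, 4.3, -3.4]
width: 0.029
gripper_force: 60.3
clock: 15.4
tcp_pos: [0.5531, -0.0183, 0.0556]
ee_rot: [[0.029, 1.0, 0.0], [1.0, -0.029, -0.001], [-0.001, 0.0, -1.0]]
contact_force: [-0.1, 0.1, -2.5]
width: 0.0287
gripper_force: 60.4
```

In the tool's units: -0.005 m is -0.0063, -0.004 m is -0.005.

```bash
python3 drive.py '{"aperture":[0.02,0.02,0.02,0.02],"dx":[-0.0063,-0.005,-0.005,0],"dy":[0,0,0,0],"dz":[0,0,0,0],"ax":[0,0,0,0],"ay":[0,0,0,0],"az":[0,0,0,0]}'
python3 drive.py '{"aperture":[0.02,0.02,0.02],"dx":[-0.005,-0.0038,0],"dy":[0,0,0],"dz":[0,0,0],"ax":[0,0,0],"ay":[0,0,0],"az":[0,0,0]}'
```

```text
clock: 15.73
tcp_pos: [0.5532, -0.0284, 0.0554]
ee_rot: [[0.025, 1.0, 0.0], [1.0, -0.025, -0.0], [-0.0, 0.0, -1.0]]
contact_force: [0.1, 1.2, -1.4]
width: 0.0289
gripper_force: 60.4
clock: 15.98
tcp_pos: [0.5533, -0.0318, 0.0551]
ee_rot: [[0.023, 1.0, -0.001], [1.0, -0.023, 0.004], [0.004, -0.001, -1.0]]
contact_force: [0.2, 10.2, -2.1]
width: 0.0288
gripper_force: 60.3
```

In the tool's units: -0.03 m is -0.0375, -0.02 m is -0.025, 6.75 degrees is 0.0563.

```bash
python3 drive.py '{"aperture":[0.02,0.02,0.02,0.02,0.02],"dx":[0.005,0.005,0,0,0],"dy":[0,0,0,0,0],"dz":[-0.0025,-0.0125,-0.025,-0.0375,-0.0125],"ax":[0,0,0,0,0],"ay":[0,0,0,0,0],"az":[0,0,0,0.0563,0.0563]}'
python3 drive.py '{"aperture":[0.02,0.02],"dx":[0,0],"dy":[0,0],"dz":[0,0],"ax":[0,0],"ay":[0,0],"az":[0,0]}'
python3 - <<'E'
from h import *
print(go([.4545,-.0555,.02],-15))
E
```

```text
clock: 16.4
tcp_pos: [0.5549, -0.0284, 0.1311]
ee_rot: [[0.264, 0.964, 0.005], [0.964, -0.264, -0.0], [0.001, 0.004, -1.0]]
contact_force: [0.7, -0.5, -2.0]
width: 0.029
gripper_force: 60.5
clock: 16.57
tcp_pos: [0.5535, -0.0273, 0.1279]
ee_rot: [[0.254, 0.967, 0.001], [0.967, -0.254, -0.001], [-0.0, 0.001, -1.0]]
contact_force: [0.0, 0.9, -2.7]
width: 0.0287
gripper_force: 60.5
[[-0.0524, -0.0887, 0.1078], ('rz tool', np.float64(0.26), 'cur y head', np.float64(-14.74))]
```

In the tool's units: 0.03 m is 0.0375, -0.0296 m is -0.037.

```bash
python3 drive.py '{"aperture":[0.02,0.02,0.02,0.02,0.02],"dx":[-0.0219,-0.0219,-0.0219,0,0],"dy":[-0.037,-0.037,-0.037,0,0],"dz":[0,0,0.025,0.0375,0.0375],"ax":[0,0,0,0,0],"ay":[0,0,0,0,0],"az":[0,0,0,0,0]}'
python3 drive.py '{"aperture":[0.02,0.02,0.02,0.02,0.02],"dx":[0,0,0,0,0],"dy":[0,0,0,0,0],"dz":[0.0225,0.0075,0.005,0.0038,0],"ax":[0,0,0,0,0],"ay":[0,0,0,0,0],"az":[0,0,0,0,0]}'
```

```text
clock: 16.98
tcp_pos: [0.4514, -0.0553, 0.0463]
ee_rot: [[0.255, 0.967, -0.001], [0.967, -0.255, 0.0], [0.0, -0.001, -1.0]]
contact_force: [1.2, 0.4, -1.9]
width: 0.0286
gripper_force: 60.5
clock: 17.4
tcp_pos: [0.4542, -0.0551, 0.0164]
ee_rot: [[0.257, 0.966, 0.0], [0.966, -0.257, -0.0], [-0.0, 0.0, -1.0]]
contact_force: [-0.2, 0.0, -2.1]
width: 0.0288
gripper_force: 60.4
```

Down another 2.5 mm, release and retreat, then look at all of it.

In the tool's units: 0.0015 m is 0.0019, 0.001 m is 0.0013.

```bash
python3 drive.py '{"aperture":[0.02,0.02,0.05,0.085,0.085],"dx":[0,0,0,0,0],"dy":[0,0,0,0,0],"dz":[0.0019,0.0013,0,0,0],"ax":[0,0,0,0,0],"ay":[0,0,0,0,0],"az":[0,0,0,0,0]}'
python3 drive.py '{"aperture":[0.085,0.085,0.085,0.085,0.085],"dx":[0,0,0,0,0],"dy":[0,0,0,0,0],"dz":[-0.0125,-0.0375,-0.05,-0.05,-0.05],"ax":[0,0,0,0,0],"ay":[0,0,0,0,0],"az":[0,0,0,0,0]}'
python3 - <<'E'
from h import *
print(go([.4545,-.371,.20],77+90),go([.578,-.238,.20],30))
E
```

```text
clock: 17.82
tcp_pos: [0.4543, -0.0548, 0.0142]
ee_rot: [[0.257, 0.966, 0.001], [0.966, -0.257, 0.0], [0.0, 0.001, -1.0]]
contact_force: [-0.7, 0.3, -0.2]
width: 0.0645
gripper_force: 0.0
clock: 18.23
tcp_pos: [0.4531, -0.0555, 0.1758]
ee_rot: [[0.259, 0.966, -0.001], [0.966, -0.259, -0.001], [-0.001, -0.001, -1.0]]
contact_force: [1.5, 1.6, 0.2]
width: 0.0853
gripper_force: 0.0
[[-0.3044, 0.083, -0.0241], ('rz tool', np.float64(-2.0), 'cur y head', np.float64(-15.0))] [[-0.1439, 0.1679, -0.0243], ('rz tool', np.float64(-45.0), 'cur y head', np.float64(-15.0))]
```

```bash
python3 - <<'E'
from fit import *
c=cams(); np.save("c1.npy",c,allow_pickle=True)
rows=[]
for x0 in ((.578,-.238),(.576,-.368),(.454,-.371)):
    x,f=castfit(c,x0); print(x,np.degrees(x[2]),f)
    t=[]
    for n in c:
        q=proj(c[n],[[*x0,.02]])[0].astype(int)-22; K=6
        im=crop(c[n],q[0],q[1],q[0]+44,q[1]+44,K)
        m=cv2.resize(mask(c[n])[q[1]:q[1]+44,q[0]:q[0]+44],None,fx=K,fy=K)
        cs,_=cv2.findContours(m,0,1); cv2.drawContours(im,cs,-1,(255,0,0),1)
        P=((proj(c[n],tf([x[0],x[1],0,x[2]],HULL))-q+.5)*K).astype(int)
        cv2.polylines(im,[cv2.convexHull(P)],True,(0,255,0),1); t.append(im)
    rows.append(np.vstack(t))
cv2.imwrite("pics/j.png",np.hstack(rows))
E
```

```text
[ 0.57793416 -0.23938254  2.12805779] 121.9287297068018 0.4664104003826811
[ 0.57706078 -0.36808503  1.31727163] 75.47410495605487 0.32911921172639036
[ 0.45455119 -0.37080046  1.32301821] 75.80335961581626 0.34133625434495496
```

View pics/j.png

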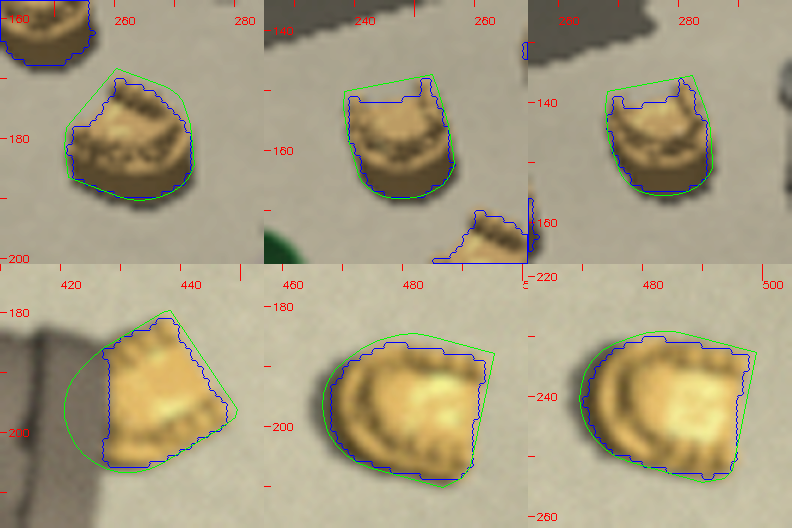

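The fitted outlines sit well on all three casts: headings are about 122°, 76° and 76°, and none has moved. Fetching the first cast.

In the tool's units: 0.028 m is 0.035, -0.024 m is -0.03.

```bash
python3 drive.py '{"aperture":[0.08,0.08,0.08,0.08,0.08],"dx":[-0.03,-0.03,-0.03,-0.03,-0.03],"dy":[0.035,0.035,0.035,0.035,0.035],"dz":[0,0,0,0,0],"ax":[0,0,0,0,0],"ay":[0,0,0,0,0],"az":[0,0,0,0,0]}' 30 >/dev/null
python3 drive.py '{"aperture":[0.08,0.08,0.08,0.08,0.08],"dx":[-0.03,0,0,0,0],"dy":[0.035,0,0,0,0],"dz":[0,0,0,0,0],"ax":[0,0,0,0,0],"ay":[0,0,0,0,0],"az":[0,-0.055,-0.055,-0.055,-0.055]}' >/dev/null
python3 drive.py '{"aperture":[0.08,0.08,0.08,0.08,0.08],"dx":[0,0,0,0,0],"dy":[0,0,0,0,0],"dz":[0,0,0,0,0],"ax":[0,0,0,0,0],"ay":[0,0,0,0,0],"az":[-0.055,-0.055,-0.055,0,0]}'
python3 - <<'E'
from fit import *
print(go([.578,-.2385,.016],31)); p=np.load("dry.npy")
for L in ([-122+32,-40,0],[-122-35,-40,0],[-122,40,0]): print(tf(p,L)[0][:2].round(4))
E
```

```text
clock: 19.58
tcp_pos: [0.5787, -0.2375, 0.174]
ee_rot: [[-0.516, 0.857, -0.0], [0.857, 0.516, 0.0], [0.0, -0.0, -1.0]]
contact_force: [-0.1, -0.9, 0.8]
width: 0.0799
gripper_force: 0.0
[[-0.0006, -0.0012, 0.158], ('rz tool', np.float64(0.05), 'cur y head', np.float64(31.05))]
[0.5992 0.2636]
[0.5973 0.1966]
[0.5183 0.2338]
```

In the tool's units: 0.04 m is 0.05, 0.026 m is 0.0325.

```bash
python3 drive.py '{"aperture":[0.08,0.08,0.08,0.08,0.08],"dx":[0,0,0,0,0],"dy":[-0.0013,0,0,0,0],"dz":[0.05,0.05,0.05,0.0325,0.015],"ax":[0,0,0,0,0],"ay":[0,0,0,0,0],"az":[0,0,0,0,0]}'
python3 drive.py '{"aperture":[0.065,0.05,0.045,0.045,0.045],"dx":[0,0,0,0,0],"dy":[0,0,0,0,0],"dz":[0,0,0,0,0],"ax":[0,0,0,0,0],"ay":[0,0,0,0,0],"az":[0,0,0,0,0]}'
python3 drive.py '{"aperture":[0.045,0.045,0.045,0.045,0.045],"dx":[0,0,0,0,0],"dy":[0,0,0,0,0],"dz":[-0.0125,-0.0375,-0.05,-0.05,-0.025],"ax":[0,0,0,0,0],"ay":[0,0,0,0,0],"az":[0,0,0,0,0]}'
```

```text
clock: 20.0
tcp_pos: [0.5757, -0.2366, 0.0118]
ee_rot: [[-0.517, 0.856, -0.006], [0.856, 0.517, 0.002], [0.004, -0.004, -1.0]]
contact_force: [-0.3, 0.8, -0.7]
width: 0.08
gripper_force: 0.0
clock: 20.42
tcp_pos: [0.5793, -0.2382, 0.0174]
ee_rot: [[-0.519, 0.855, 0.003], [0.855, 0.519, -0.001], [-0.002, 0.002, -1.0]]
contact_force: [0.6, 1.1, -1.8]
width: 0.0572
gripper_force: 33.5
clock: 20.83
tcp_pos: [0.5801, -0.2393, 0.1618]
ee_rot: [[-0.518, 0.855, 0.007], [0.855, 0.518, -0.002], [-0.005, 0.005, -1.0]]
contact_force: [1.0, -0.7, -1.6]
width: 0.0569
gripper_force: 33.6
```

In the tool's units: 6.5 degrees is 0.0542.

```bash
python3 drive.py '{"aperture":[0.045,0.045,0.045,0.045,0.045],"dx":[0,0,0,0,0],"dy":[0,0,0,0,0],"dz":[0,0,0,0,0],"ax":[0,0,0,0,0],"ay":[0,0,0,0,0],"az":[0.0542,0.0542,0.0542,0.0542,0.0542]}'>/dev/null
python3 drive.py '{"aperture":[0.045,0.045],"dx":[0,0],"dy":[0,0],"dz":[0,0],"ax":[0,0],"ay":[0,0],"az":[0,0]}'
python3 - <<'E'
from h import *
print(go([.5992,.2636,.16],-1.5))
E
```

```text
clock: 21.42
tcp_pos: [0.5784, -0.2377, 0.1566]
ee_rot: [[0.018, 1.0, 0.001], [1.0, -0.018, -0.0], [-0.0, 0.001, -1.0]]
contact_force: [0.4, -0.7, -1.3]
width: 0.0573
gripper_force: 33.5
[[0.5016, 0.0118, -0.0035], ('rz tool', np.float64(0.46), 'cur y head', np.float64(-1.04))]
```

In the tool's units: 0.0386 m is 0.0483, 0.0009 m is 0.0011, 0.4 degrees is 0.0033.

```bash
python3 drive.py '{"aperture":[0.045,0.045,0.045,0.045,0.045],"dx":[0.0313,0.0483,0.0483,0.0483,0.0483],"dy":[0.0011,0.0011,0.0011,0.0011,0.0011],"dz":[0,0,0,0,0],"ax":[0,0,0,0,0],"ay":[0,0,0,0,0],"az":[0,0,0,0,0.0033]}'>/dev/null
python3 drive.py '{"aperture":[0.045,0.045,0.045,0.045,0.045],"dx":[0.0483,0.0483,0.0483,0.0483,0.0483],"dy":[0.0011,0.0011,0.0011,0.0011,0.0011],"dz":[0,0,0,0,0],"ax":[0,0,0,0,0],"ay":[0,0,0,0,0],"az":[0,0,0,0,0]}'>/dev/null
python3 drive.py '{"aperture":[0.045,0.045,0.045,0.045,0.045],"dx":[0.0483,0.0483,0.0483,0.017,0],"dy":[0.0011,0.0011,0.0011,0.0011,0],"dz":[0,0,0,0,0],"ax":[0,0,0,0,0],"ay":[0,0,0,0,0],"az":[0,0,0,0,0]}'
python3 drive.py '{"aperture":[0.045,0.045,0.045,0.045,0.045],"dx":[0,0,0,0,0],"dy":[0,0,0,0,0],"dz":[0.025,0.025,0.025,0.0125,0],"ax":[0,0,0,0,0],"ay":[0,0,0,0,0],"az":[0,0,0,0,0]}'
python3 - <<'E'
from h import *
print(go([.5992,.2636,.0735],-1.5))
E
```

```text
clock: 22.67
tcp_pos: [0.603, 0.2702, 0.1557]
ee_rot: [[0.017, 1.0, -0.0], [1.0, -0.017, 0.003], [0.003, -0.0, -1.0]]
contact_force: [0.5, -0.6, -0.9]
width: 0.0567
gripper_force: 33.5
clock: 23.08
tcp_pos: [0.6025, 0.2619, 0.0837]
ee_rot: [[0.028, 1.0, -0.004], [1.0, -0.028, -0.002], [-0.002, -0.004, -1.0]]
contact_force: [-0.7, -0.9, -1.5]
width: 0.057
gripper_force: 33.4
[[0.0017, -0.0033, 0.0103], ('rz tool', np.float64(-0.1), 'cur y head', np.float64(-1.6))]
```

In the tool's units: 0.004 m is 0.005, -0.0033 m is -0.0041.

```bash
python3 drive.py '{"aperture":[0.045,0.045,0.045,0.045],"dx":[0.0019,0,0,0],"dy":[-0.0041,0,0,0],"dz":[0.005,0.0038,0.0019,0],"ax":[0,0,0,0],"ay":[0,0,0,0],"az":[0,0,0,0]}'
python3 drive.py '{"aperture":[0.045,0.045],"dx":[0,0],"dy":[0,0],"dz":[0.0019,0],"ax":[0,0],"ay":[0,0],"az":[0,0]}'
python3 drive.py '{"aperture":[0.045,0.045],"dx":[0,0],"dy":[0,0],"dz":[0.0019,0],"ax":[0,0],"ay":[0,0],"az":[0,0]}'
```

```text
clock: 23.42
tcp_pos: [0.6009, 0.2652, 0.0778]
ee_rot: [[0.028, 1.0, 0.001], [1.0, -0.028, 0.0], [0.001, 0.001, -1.0]]
contact_force: [0.1, 0.9, -1.1]
width: 0.0573
gripper_force: 33.5
clock: 23.58
tcp_pos: [0.6008, 0.2652, 0.0761]
ee_rot: [[0.028, 1.0, 0.0], [1.0, -0.028, 0.0], [0.0, 0.0, -1.0]]
contact_force: [0.3, 0.1, -1.1]
width: 0.0571
gripper_force: 33.5
clock: 23.75
tcp_pos: [0.6006, 0.2651, 0.0742]
ee_rot: [[0.028, 1.0, -0.0], [1.0, -0.028, 0.0], [0.0, -0.0, -1.0]]
contact_force: [0.6, -0.5, -1.4]
width: 0.0572
gripper_force: 33.5
```

In the tool's units: 0.0012 m is 0.0015.

```bash
python3 drive.py '{"aperture":[0.045,0.045],"dx":[0,0],"dy":[0,0],"dz":[0.0015,0],"ax":[0,0],"ay":[0,0],"az":[0,0]}'
python3 drive.py '{"aperture":[0.045,0.045],"dx":[0,0],"dy":[0,0],"dz":[0.0013,0],"ax":[0,0],"ay":[0,0],"az":[0,0]}'
```

```text
clock: 23.92
tcp_pos: [0.6006, 0.265, 0.0729]
ee_rot: [[0.028, 1.0, -0.0], [1.0, -0.028, -0.0], [-0.0, -0.0, -1.0]]
contact_force: [0.2, 0.1, -1.9]
width: 0.0568
gripper_force: 33.5
clock: 24.08
tcp_pos: [0.6007, 0.2651, 0.0726]
ee_rot: [[0.028, 1.0, -0.0], [1.0, -0.028, 0.0], [0.0, -0.0, -1.0]]
contact_force: [-1.7, 0.3, 3.7]
width: 0.0573
gripper_force: 34.1
```

In the tool's units: -0.03 m is -0.0375, -0.01 m is -0.0125.

```bash
python3 drive.py '{"aperture":[0.06,0.066,0.066,0.066,0.066],"dx":[0,0,0,0,0],"dy":[0,0,0,0,0],"dz":[0,0,0,-0.0125,-0.0375],"ax":[0,0,0,0,0],"ay":[0,0,0,0,0],"az":[0,0,0,0,0]}'
python3 drive.py '{"aperture":[0.08,0.08,0.08],"dx":[0,0,0],"dy":[0,0,0],"dz":[-0.05,-0.0375,0],"ax":[0,0,0],"ay":[0,0,0],"az":[0,0,0]}'
python3 - <<'E'
from h import *
print(go([.577,-.367,.18],-14))
E
```

```text
clock: 24.5
tcp_pos: [0.5978, 0.2643, 0.109]
ee_rot: [[0.028, 1.0, -0.007], [1.0, -0.028, -0.004], [-0.004, -0.007, -1.0]]
contact_force: [0.2, -0.3, 0.2]
width: 0.0658
gripper_force: 0.0
clock: 24.75
tcp_pos: [0.6047, 0.2656, 0.1898]
ee_rot: [[0.029, 1.0, 0.01], [1.0, -0.029, 0.005], [0.005, 0.01, -1.0]]
contact_force: [1.7, -0.3, 0.3]
width: 0.0802
gripper_force: 0.0
[[-0.6332, -0.0093, 0.0063], ('rz tool', np.float64(12.32), 'cur y head', np.float64(-1.68))]
```

Next, cast 2: 16 rows of about 0.0395.

In the tool's units: -0.0395 m is -0.0494, -0.0006 m is -0.0008.

```bash
for i in 1 2 3; do python3 drive.py '{"aperture":[0.08,0.08,0.08,0.08,0.08],"dx":[-0.0494,-0.0494,-0.0494,-0.0494,-0.0494],"dy":[-0.0008,-0.0008,-0.0008,-0.0008,-0.0008],"dz":[0,0,0,0,0],"ax":[0,0,0,0,0],"ay":[0,0,0,0,0],"az":[0,0,0,0,0]}' >/dev/null; done
python3 drive.py '{"aperture":[0.08,0.08,0.08,0.08,0.08],"dx":[-0.0494,0,0,0,0],"dy":[0,0,0,0,0],"dz":[0,0,0,0,0],"ax":[0,0,0,0,0],"ay":[0,0,0,0,0],"az":[0,0.0517,0.0517,0,0]}'
python3 - <<'E'
from fit import *
print(go([.577,-.367,.016],-14))
c=np.load("c1.npy",allow_pickle=True).item(); d=eyes.snapshot("scene")
for q in ((248,157),(277,146)): 
  sl=np.s_[q[1]-15:q[1]+15,q[0]-13:q[0]+13]; print(np.abs(mask(c["scene"])[sl].astype(int)-mask(d)[sl]).sum())
E
```

```text
clock: 26.42
tcp_pos: [0.5738, -0.3662, 0.1821]
ee_rot: [[0.239, 0.971, -0.0], [0.971, -0.239, -0.0], [-0.0, -0.0, -1.0]]
contact_force: [0.1, 0.9, 0.4]
width: 0.0798
gripper_force: 0.0
[[0.0, 0.0033, 0.1661], ('rz tool', np.float64(0.16), 'cur y head', np.float64(-13.84))]
3
2
```

Casts 2 and 3 haven't moved. Grasping cast 2.

In the tool's units: 0.04 m is 0.05, 0.03 m is 0.0375.

```bash
python3 drive.py '{"aperture":[0.08,0.08,0.08,0.08,0.08],"dx":[0,0,0,0,0],"dy":[0.0041,0,0,0,0],"dz":[0.05,0.05,0.05,0.0375,0.02],"ax":[0,0,0,0,0],"ay":[0,0,0,0,0],"az":[0,0,0,0,0]}'
python3 drive.py '{"aperture":[0.065,0.05,0.045,0.045,0.045],"dx":[0,0,0,0,0],"dy":[0,0,0,0,0],"dz":[0,0,0,0,0],"ax":[0,0,0,0,0],"ay":[0,0,0,0,0],"az":[0,0,0,0,0]}'
python3 drive.py '{"aperture":[0.045,0.045,0.045,0.045,0.045],"dx":[0,0,0,0,0],"dy":[0,0,0,0,0],"dz":[-0.0125,-0.0375,-0.05,-0.05,-0.025],"ax":[0,0,0,0,0],"ay":[0,0,0,0,0],"az":[0,0,0,-0.0517,-0.0517]}'
python3 drive.py '{"aperture":[0.045,0.045],"dx":[0,0],"dy":[0,0],"dz":[0,0],"ax":[0,0],"ay":[0,0],"az":[0,0]}'
python3 - <<'E'
from h import *
print(go([.5978,.1975,.16],-1.5))
E
```

```text
clock: 26.88
tcp_pos: [0.5755, -0.3645, 0.0121]
ee_rot: [[0.239, 0.971, -0.004], [0.971, -0.239, 0.003], [0.002, -0.005, -1.0]]
contact_force: [1.2, 0.6, 0.7]
width: 0.08
gripper_force: 0.0
clock: 27.3
tcp_pos: [0.578, -0.368, 0.0181]
ee_rot: [[0.242, 0.97, 0.003], [0.97, -0.242, -0.001], [-0.001, 0.003, -1.0]]
contact_force: [-0.3, -0.1, -1.5]
width: 0.0572
gripper_force: 34.3
clock: 27.72
tcp_pos: [0.5783, -0.3693, 0.1625]
ee_rot: [[0.024, 1.0, 0.006], [1.0, -0.024, -0.004], [-0.004, 0.006, -1.0]]
contact_force: [-0.7, -0.7, -1.5]
width: 0.0569
gripper_force: 34.3
clock: 27.88
tcp_pos: [0.5776, -0.368, 0.1588]
ee_rot: [[0.03, 1.0, 0.004], [1.0, -0.03, -0.001], [-0.001, 0.004, -1.0]]
contact_force: [0.2, 0.6, -1.9]
width: 0.0572
gripper_force: 34.4
[[0.5658, 0.0033, -0.0018], ('rz tool', np.float64(-0.21), 'cur y head', np.float64(-1.71))]
```

In the tool's units: 0.0377 m is 0.0471, 0.0002 m is 0.0003.

```bash
for i in 1 2 3; do python3 drive.py '{"aperture":[0.045,0.045,0.045,0.045,0.045],"dx":[0.0471,0.0471,0.0471,0.0471,0.0471],"dy":[0.0003,0.0003,0.0003,0.0003,0.0003],"dz":[0,0,0,0,0],"ax":[0,0,0,0,0],"ay":[0,0,0,0,0],"az":[0,0,0,0,0]}' >/dev/null; done
python3 drive.py '{"aperture":[0.045,0.045,0.045,0.045,0.045],"dx":[0,0,0,0,0],"dy":[0,0,0,0,0],"dz":[0,0.025,0.025,0.025,0.0125],"ax":[0,0,0,0,0],"ay":[0,0,0,0,0],"az":[0,0,0,0,0]}'
python3 drive.py '{"aperture":[0.045,0.045],"dx":[0,0],"dy":[0,0],"dz":[0,0],"ax":[0,0],"ay":[0,0],"az":[0,0]}'
python3 - <<'E'
from h import *
print(go([.5985,.1975,.0735],-1.5))
E
```

```text
clock: 29.55
tcp_pos: [0.5935, 0.1974, 0.0826]
ee_rot: [[0.03, 1.0, -0.005], [1.0, -0.03, -0.002], [-0.002, -0.005, -1.0]]
contact_force: [-0.8, -0.2, -1.0]
width: 0.0569
gripper_force: 34.3
clock: 29.72
tcp_pos: [0.5955, 0.1974, 0.0855]
ee_rot: [[0.029, 1.0, -0.002], [1.0, -0.029, -0.001], [-0.001, -0.002, -1.0]]
contact_force: [0.3, 0.5, -1.1]
width: 0.057
gripper_force: 34.3
[[0.0002, 0.003, 0.012], ('rz tool', np.float64(-0.19), 'cur y head', np.float64(-1.69))]
```

In the tool's units: 0.004 m is 0.005, -0.003 m is -0.0038.

```bash
python3 drive.py '{"aperture":[0.045,0.045,0.045,0.045],"dx":[-0.0038,0,0,0],"dy":[0.0038,0,0,0],"dz":[0.005,0.005,0.0025,0],"ax":[0,0,0,0],"ay":[0,0,0,0],"az":[0,0,0,0]}'
python3 drive.py '{"aperture":[0.045,0.045],"dx":[0,0],"dy":[0,0],"dz":[0.0019,0],"ax":[0,0],"ay":[0,0],"az":[0,0]}'
python3 drive.py '{"aperture":[0.045,0.045],"dx":[0,0],"dy":[0,0],"dz":[0.0013,0],"ax":[0,0],"ay":[0,0],"az":[0,0]}'
```

```text
clock: 30.05
tcp_pos: [0.5989, 0.1948, 0.0761]
ee_rot: [[0.029, 1.0, -0.0], [1.0, -0.029, 0.0], [0.0, -0.0, -1.0]]
contact_force: [-0.4, 0.4, -2.2]
width: 0.057
gripper_force: 34.3
clock: 30.22
tcp_pos: [0.5989, 0.195, 0.0746]
ee_rot: [[0.028, 1.0, 0.0], [1.0, -0.028, 0.0], [0.0, 0.0, -1.0]]
contact_force: [-1.2, 0.4, -1.8]
width: 0.057
gripper_force: 34.3
clock: 30.38
tcp_pos: [0.5988, 0.195, 0.0735]
ee_rot: [[0.028, 1.0, -0.0], [1.0, -0.028, 0.0], [0.0, -0.0, -1.0]]
contact_force: [0.1, -0.6, -1.5]
width: 0.057
gripper_force: 34.3
```

In the tool's units: 0.001 m is 0.0013.

```bash
python3 drive.py '{"aperture":[0.045,0.045],"dx":[0,0],"dy":[0,0],"dz":[0.0013,0],"ax":[0,0],"ay":[0,0],"az":[0,0]}'
python3 drive.py '{"aperture":[0.06,0.066,0.066,0.066,0.066],"dx":[0,0,0,0,0],"dy":[0,0,0,0,0],"dz":[0,0,0,-0.0125,-0.0375],"ax":[0,0,0,0,0],"ay":[0,0,0,0,0],"az":[0,0,0,0,0]}'
python3 drive.py '{"aperture":[0.08,0.08,0.08],"dx":[0,0,0],"dy":[0,0,0],"dz":[-0.05,-0.0375,0],"ax":[0,0,0],"ay":[0,0,0],"az":[0,0,0]}'
python3 - <<'E'
from h import *
print(go([.4545,-.370,.18],-14))
E
```

```text
clock: 30.55
tcp_pos: [0.599, 0.195, 0.0728]
ee_rot: [[0.028, 1.0, 0.0], [1.0, -0.028, 0.0], [0.0, 0.0, -1.0]]
contact_force: [-0.5, 0.0, 0.4]
width: 0.0571
gripper_force: 34.5
clock: 30.97
tcp_pos: [0.5961, 0.1943, 0.1098]
ee_rot: [[0.028, 1.0, -0.007], [1.0, -0.028, -0.003], [-0.003, -0.007, -1.0]]
contact_force: [1.0, 0.8, 0.3]
width: 0.066
gripper_force: 0.0
clock: 31.22
tcp_pos: [0.6029, 0.195, 0.1899]
ee_rot: [[0.029, 1.0, 0.01], [1.0, -0.03, 0.004], [0.004, 0.01, -1.0]]
contact_force: [1.1, -0.4, -0.2]
width: 0.08
gripper_force: 0.0
[[-0.5692, -0.1318, 0.0061], ('rz tool', np.float64(12.31), 'cur y head', np.float64(-1.69))]
```

In the tool's units: -0.0379 m is -0.0474, -0.0088 m is -0.011.

```bash
for i in 1 2 3; do python3 drive.py '{"aperture":[0.08,0.08,0.08,0.08,0.08],"dx":[-0.0474,-0.0474,-0.0474,-0.0474,-0.0474],"dy":[-0.011,-0.011,-0.011,-0.011,-0.011],"dz":[0,0,0,0,0],"ax":[0,0,0,0,0],"ay":[0,0,0,0,0],"az":[0,0,0,0,0]}' >/dev/null; done
python3 drive.py '{"aperture":[0.08,0.08,0.08,0.08],"dx":[0,0,0,0],"dy":[0,0,0,0],"dz":[0,0,0,0],"ax":[0,0,0,0],"ay":[0,0,0,0],"az":[0.0517,0.0517,0,0]}'
python3 - <<'E'
from fit import *
print(go([.4545,-.370,.017],-14), r.get_obs()["qpos"].round(0) if hasattr(r.get_obs()["qpos"],"round") else "")
c=np.load("c1.npy",allow_pickle=True).item(); d=eyes.snapshot("scene")
for q in ((277,146),): 
  sl=np.s_[q[1]-15:q[1]+15,q[0]-13:q[0]+13]; print(np.abs(mask(c["scene"])[sl].astype(int)-mask(d)[sl]).sum())
E
```

```text
clock: 32.8
tcp_pos: [0.4508, -0.3696, 0.1828]
ee_rot: [[0.239, 0.971, -0.0], [0.971, -0.239, -0.0], [-0.0, 0.0, -1.0]]
contact_force: [-0.2, -0.5, -0.7]
width: 0.0803
gripper_force: 0.0
[[0.0005, 0.0037, 0.1658], ('rz tool', np.float64(0.15), 'cur y head', np.float64(-13.85))] [ -1.  28.  46. 107. -25.  55.  42.]
3
```

In the tool's units: 0.04 m is 0.05, 0.03 m is 0.0375.

```bash
python3 drive.py '{"aperture":[0.08,0.08,0.08,0.08,0.08],"dx":[0,0,0,0,0],"dy":[0.0044,0,0,0,0],"dz":[0.05,0.05,0.05,0.0375,0.0194],"ax":[0,0,0,0,0],"ay":[0,0,0,0,0],"az":[0,0,0,0,0]}'
python3 drive.py '{"aperture":[0.065,0.05,0.045,0.045,0.045],"dx":[0,0,0,0,0],"dy":[0,0,0,0,0],"dz":[0,0,0,0,0],"ax":[0,0,0,0,0],"ay":[0,0,0,0,0],"az":[0,0,0,0,0]}'
python3 drive.py '{"aperture":[0.045,0.045,0.045,0.045,0.045],"dx":[0,0,0,0,0],"dy":[0,0,0,0,0],"dz":[-0.0125,-0.0375,-0.05,-0.05,-0.025],"ax":[0,0,0,0,0],"ay":[0,0,0,0,0],"az":[0,0,0,-0.0517,-0.0517]}'
python3 drive.py '{"aperture":[0.045,0.045],"dx":[0,0],"dy":[0,0],"dz":[0,0],"ax":[0,0],"ay":[0,0],"az":[0,0]}'
python3 - <<'E'
from h import *
print(go([.5175,.2338,.16],-1.5))
E
```

```text
clock: 33.27
tcp_pos: [0.4532, -0.3678, 0.0135]
ee_rot: [[0.238, 0.971, -0.004], [0.971, -0.238, 0.003], [0.002, -0.004, -1.0]]
contact_force: [-0.5, -0.2, 0.4]
width: 0.08
gripper_force: 0.0
clock: 33.68
tcp_pos: [0.4551, -0.3709, 0.0185]
ee_rot: [[0.242, 0.97, 0.002], [0.97, -0.242, -0.001], [-0.001, 0.002, -1.0]]
contact_force: [-0.9, -0.1, -0.3]
width: 0.0571
gripper_force: 32.0
clock: 34.1
tcp_pos: [0.4551, -0.3724, 0.1625]
ee_rot: [[0.025, 1.0, 0.004], [1.0, -0.025, -0.004], [-0.004, 0.005, -1.0]]
contact_force: [0.2, 0.1, -0.5]
width: 0.0576
gripper_force: 32.6
clock: 34.27
tcp_pos: [0.4549, -0.3709, 0.1592]
ee_rot: [[0.03, 1.0, 0.004], [1.0, -0.03, -0.001], [-0.001, 0.004, -1.0]]
contact_force: [0.2, 0.4, -1.4]
width: 0.0571
gripper_force: 32.7
[[0.6063, 0.0446, -0.0012], ('rz tool', np.float64(-0.21), 'cur y head', np.float64(-1.71))]
```

In the tool's units: 0.0379 m is 0.0474, 0.0028 m is 0.0035.

```bash
for i in 1 2 3; do python3 drive.py '{"aperture":[0.045,0.045,0.045,0.045,0.045],"dx":[0.0474,0.0474,0.0474,0.0474,0.0474],"dy":[0.0035,0.0035,0.0035,0.0035,0.0035],"dz":[0,0,0,0,0],"ax":[0,0,0,0,0],"ay":[0,0,0,0,0],"az":[0,0,0,0,0]}' >/dev/null; done
python3 drive.py '{"aperture":[0.045,0.045,0.045,0.045,0.045],"dx":[0.0474,0,0,0,0],"dy":[0.0035,0,0,0,0],"dz":[0,0.025,0.025,0.025,0.0125],"ax":[0,0,0,0,0],"ay":[0,0,0,0,0],"az":[0,0,0,0,0]}'
python3 drive.py '{"aperture":[0.045,0.045],"dx":[0,0],"dy":[0,0],"dz":[0,0],"ax":[0,0],"ay":[0,0],"az":[0,0]}'
python3 - <<'E'
from h import *
print(go([.5175,.2330,.0735],-1.5))
E
```

```text
clock: 35.93
tcp_pos: [0.5136, 0.2337, 0.0836]
ee_rot: [[0.029, 1.0, -0.005], [1.0, -0.029, -0.003], [-0.003, -0.005, -1.0]]
contact_force: [-1.1, -0.6, -1.5]
width: 0.0578
gripper_force: 32.7
clock: 36.1
tcp_pos: [0.5157, 0.2337, 0.0865]
ee_rot: [[0.03, 1.0, -0.002], [1.0, -0.03, -0.001], [-0.001, -0.002, -1.0]]
contact_force: [0.9, 0.4, -0.8]
width: 0.0575
gripper_force: 32.7
[[-0.0006, 0.0019, 0.013], ('rz tool', np.float64(-0.21), 'cur y head', np.float64(-1.71))]
```

In the tool's units: 0.005 m is 0.0063, 0.004 m is 0.005.

```bash
python3 drive.py '{"aperture":[0.045,0.045,0.045,0.045],"dx":[0,0,0,0],"dy":[0.0019,0,0,0],"dz":[0.0063,0.005,0.0025,0],"ax":[0,0,0,0],"ay":[0,0,0,0],"az":[0,0,0,0]}'
python3 drive.py '{"aperture":[0.045,0.045],"dx":[0,0],"dy":[0,0],"dz":[0.0019,0],"ax":[0,0],"ay":[0,0],"az":[0,0]}'
python3 drive.py '{"aperture":[0.045,0.045],"dx":[0,0],"dy":[0,0],"dz":[0.0013,0],"ax":[0,0],"ay":[0,0],"az":[0,0]}'
```

```text
clock: 36.43
tcp_pos: [0.5176, 0.2343, 0.0761]
ee_rot: [[0.029, 1.0, -0.0], [1.0, -0.029, 0.0], [0.0, -0.0, -1.0]]
contact_force: [0.5, -0.4, -0.9]
width: 0.0571
gripper_force: 32.7
clock: 36.6
tcp_pos: [0.5177, 0.2344, 0.0747]
ee_rot: [[0.029, 1.0, 0.0], [1.0, -0.029, 0.0], [0.0, 0.0, -1.0]]
contact_force: [0.7, -0.4, -2.1]
width: 0.057
gripper_force: 32.7
clock: 36.77
tcp_pos: [0.5177, 0.2344, 0.0736]
ee_rot: [[0.028, 1.0, 0.0], [1.0, -0.028, 0.0], [0.0, 0.0, -1.0]]
contact_force: [-0.2, 0.4, -1.7]
width: 0.0573
gripper_force: 32.7
```

In the tool's units: -0.01 m is -0.0125, 0.0008 m is 0.001.

```bash
python3 drive.py '{"aperture":[0.045,0.06,0.066,0.066,0.066],"dx":[0,0,0,0,0],"dy":[0,0,0,0,0],"dz":[0.001,0,0,0,-0.0125],"ax":[0,0,0,0,0],"ay":[0,0,0,0,0],"az":[0,0,0,0,0]}'
python3 drive.py '{"aperture":[0.066,0.066,0.066,0.066,0.066],"dx":[0,0,0,-0.0375,-0.05],"dy":[0,0,0,0,0],"dz":[-0.0375,-0.05,-0.0375,0,0],"ax":[0,0,0,0,0],"ay":[0,0,0,0,0],"az":[0,0,0,0,0]}'
for i in 1; do python3 drive.py '{"aperture":[0.04,0.02,0,0,0],"dx":[-0.05,-0.05,-0.05,-0.05,-0.05],"dy":[0.0075,0.0075,0.0075,0.0075,0.0075],"dz":[0,0,0,0,0],"ax":[0,0,0,0,0],"ay":[0,0,0,0,0],"az":[0,0,0,0,0]}'; done
python3 - <<'E'
from h import *
p=np.load("dry.npy"); print(go([.5535,-.005,.13],-1.5))
c=cams(); np.save("c2.npy",c,allow_pickle=True)
cv2.imwrite("pics/k.png",np.hstack([crop(c["top"],190,120,340,260,3),crop(c["scene"],290,160,400,300,3)]))
E
```

```text
clock: 37.18
tcp_pos: [0.5166, 0.2339, 0.0817]
ee_rot: [[0.028, 1.0, -0.002], [1.0, -0.028, -0.001], [-0.002, -0.002, -1.0]]
contact_force: [-0.4, -0.5, -0.3]
width: 0.066
gripper_force: 0.0
clock: 37.6
tcp_pos: [0.5172, 0.1679, 0.1854]
ee_rot: [[0.021, 1.0, 0.005], [1.0, -0.021, 0.004], [0.004, 0.005, -1.0]]
contact_force: [0.9, -0.6, -0.1]
width: 0.0661
gripper_force: 0.0
clock: 38.02
tcp_pos: [0.54, -0.0383, 0.1837]
ee_rot: [[0.028, 1.0, 0.001], [1.0, -0.028, 0.001], [0.001, 0.001, -1.0]]
contact_force: [-0.0, -0.5, 0.3]
width: 0.0052
gripper_force: 0.0
[[0.0337, 0.0125, 0.0538], ('rz tool', np.float64(-0.13), 'cur y head', np.float64(-1.63))]
```

View pics/k.png

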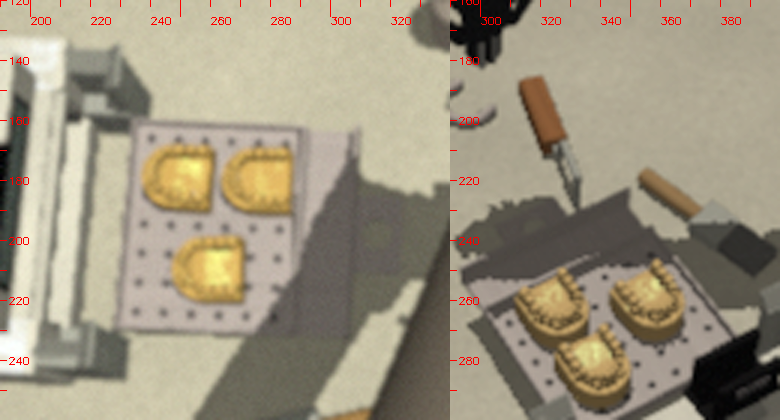

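All three casts stand upright on the tray: top view (247,180), (272,180) and (258,210). The hook lies on the bench. Lowering the shut fingers in front of the flange.

In the tool's units: 0.04 m is 0.05, 0.03 m is 0.0375.

```bash
python3 drive.py '{"aperture":[0,0,0,0,0],"dx":[0.025,0.0234,0,0,0],"dy":[0.0078,0.0079,0,0,0],"dz":[0,0.0125,0.05,0.05,0.0375],"ax":[0,0,0,0,0],"ay":[0,0,0,0,0],"az":[0,0,0,0,0]}'
python3 drive.py '{"aperture":[0,0,0],"dx":[0,0,0],"dy":[0,0,0],"dz":[0.02,0,0],"ax":[0,0,0],"ay":[0,0,0],"az":[0,0,0]}'
```

```text
clock: 38.53
tcp_pos: [0.5529, 0.0051, 0.0599]
ee_rot: [[0.024, 1.0, -0.002], [1.0, -0.024, 0.001], [0.001, -0.002, -1.0]]
contact_force: [0.7, 1.3, -0.3]
width: -0.0
gripper_force: 0.0
clock: 38.78
tcp_pos: [0.5532, 0.0033, 0.046]
ee_rot: [[0.027, 1.0, -0.002], [1.0, -0.027, -0.0], [-0.0, -0.002, -1.0]]
contact_force: [0.1, -0.2, 0.4]
width: -0.0
gripper_force: 0.0
```

In the tool's units: 0.012 m is 0.015, 0.01 m is 0.0125.

```bash
python3 drive.py '{"aperture":[0,0,0,0,0],"dx":[0.015,0.015,0.0125,0.0075,0.0063],"dy":[0,0,0,0,0],"dz":[0,0,0,0,0],"ax":[0,0,0,0,0],"ay":[0,0,0,0,0],"az":[0,0,0,0,0]}'
python3 drive.py '{"aperture":[0,0,0,0,0],"dx":[0.0063,0.0063,0.0075,0.01,0.0125],"dy":[0,0,0,0,0],"dz":[0,0,0,0,0],"ax":[0,0,0,0,0],"ay":[0,0,0,0,0],"az":[0,0,0,0,0]}'
for i in 1 2; do python3 drive.py '{"aperture":[0,0,0,0,0],"dx":[0.0138,0.0138,0.0138,0.0138,0.0138],"dy":[0,0,0,0,0],"dz":[0,0,0,0,0],"ax":[0,0,0,0,0],"ay":[0,0,0,0,0],"az":[0,0,0,0,0]}'; done
```

```text
clock: 39.2
tcp_pos: [0.5553, 0.0491, 0.0474]
ee_rot: [[0.026, 1.0, 0.001], [1.0, -0.026, 0.001], [0.001, 0.001, -1.0]]
contact_force: [-0.5, -0.4, -0.2]
width: 0.0
gripper_force: 0.0
clock: 39.62
tcp_pos: [0.5559, 0.08, 0.047]
ee_rot: [[0.031, 1.0, 0.0], [1.0, -0.031, -0.001], [-0.001, 0.0, -1.0]]
contact_force: [-0.3, -4.0, 1.8]
width: -0.0003
gripper_force: 1.8
clock: 40.03
tcp_pos: [0.5574, 0.1373, 0.0468]
ee_rot: [[0.028, 1.0, -0.0], [1.0, -0.028, 0.0], [0.0, -0.0, -1.0]]
contact_force: [-0.1, -4.6, 2.6]
width: -0.0
gripper_force: 1.8
clock: 40.45
tcp_pos: [0.5588, 0.1919, 0.0467]
ee_rot: [[0.028, 1.0, -0.0], [1.0, -0.028, -0.0], [-0.0, -0.0, -1.0]]
contact_force: [-0.9, -3.3, 3.3]
width: 0.0002
gripper_force: 1.8
```

In the tool's units: 0.011 m is 0.0138, 0.01 m is 0.0125.

```bash
python3 drive.py '{"aperture":[0,0,0,0,0],"dx":[0.0138,0.0138,0.0138,0.0125,0.01],"dy":[0,0,0,0,0],"dz":[0,0,0,0,0],"ax":[0,0,0,0,0],"ay":[0,0,0,0,0],"az":[0,0,0,0,0]}'
python3 drive.py '{"aperture":[0,0,0,0,0],"dx":[0.0063,0.005,0.0038,0.0038,0.0025],"dy":[0,0,0,0,0],"dz":[0,0,0,0,0],"ax":[0,0,0,0,0],"ay":[0,0,0,0,0],"az":[0,0,0,0,0]}'
```

```text
clock: 40.87
tcp_pos: [0.5601, 0.2435, 0.0466]
ee_rot: [[0.028, 1.0, -0.0], [1.0, -0.028, 0.0], [0.0, -0.0, -1.0]]
contact_force: [-0.2, -2.7, 2.3]
width: 0.0001
gripper_force: 1.6
clock: 41.28
tcp_pos: [0.5606, 0.2587, 0.0466]
ee_rot: [[0.029, 1.0, -0.001], [1.0, -0.029, -0.0], [-0.0, -0.001, -1.0]]
contact_force: [-1.5, -2.7, 0.5]
width: 0.0001
gripper_force: 1.3
```

In the tool's units: 0.002 m is 0.0025, 0.001 m is 0.0013.

```bash
python3 drive.py '{"aperture":[0,0,0,0],"dx":[0.0025,0.0025,0.0025,0.0013],"dy":[0,0,0,0],"dz":[0,0,0,0],"ax":[0,0,0,0],"ay":[0,0,0,0],"az":[0,0,0,0]}'
python3 drive.py '{"aperture":[0,0,0,0],"dx":[0.0025,0.0025,0,0],"dy":[0,0,0,0],"dz":[0,0,0,0],"ax":[0,0,0,0],"ay":[0,0,0,0],"az":[0,0,0,0]}'
```

```text
clock: 41.62
tcp_pos: [0.5607, 0.2636, 0.0466]
ee_rot: [[0.03, 1.0, -0.001], [1.0, -0.03, -0.003], [-0.003, -0.001, -1.0]]
contact_force: [-3.8, -9.1, 3.7]
width: 0.0004
gripper_force: 4.5
clock: 41.95
tcp_pos: [0.5607, 0.2637, 0.0466]
ee_rot: [[0.033, 0.999, -0.002], [0.999, -0.033, -0.007], [-0.007, -0.002, -1.0]]
contact_force: [-5.1, -14.6, 5.9]
width: -0.0001
gripper_force: 7.4
```

In the tool's units: -0.04 m is -0.05, -0.03 m is -0.0375.

```bash
python3 drive.py '{"aperture":[0.0,0,0.02,0.06,0.085],"dx":[-0.025,-0.0375,-0.025,0,0],"dy":[0,0,0,0,0],"dz":[0,0,-0.025,-0.05,-0.05],"ax":[0,0,0,0,0],"ay":[0,0,0,0,0],"az":[0,0,0,0,0]}'
python3 drive.py '{"aperture":[0.085,0.085,0.085,0.085,0.085],"dx":[0,0,0,0,0],"dy":[0,0,0,0,0],"dz":[-0.05,-0.05,-0.05,-0.05,0],"ax":[0,0,0,0,0],"ay":[0,0,0,0,0],"az":[0,0,0,0,0]}' 45
python3 - <<'E'
from h import *
print(go([.565,.3995,.30],88.45), r.get_obs()["qpos"])
E
```

```text
clock: 42.37
tcp_pos: [0.5591, 0.1981, 0.1473]
ee_rot: [[0.032, 0.999, -0.001], [0.999, -0.032, -0.001], [-0.001, -0.001, -1.0]]
contact_force: [1.3, 1.6, 0.1]
width: 0.0357
gripper_force: 0.0
clock: 42.78
tcp_pos: [0.5639, 0.2009, 0.3155]
ee_rot: [[0.029, 1.0, 0.013], [1.0, -0.029, 0.008], [0.008, 0.013, -1.0]]
contact_force: [1.3, -0.3, 1.1]
width: 0.0851
gripper_force: 0.0
[[0.1984, -0.0048, 0.0171], ('rz tool', np.float64(89.9), 'cur y head', np.float64(-1.65))] [-62.07324246  20.57287554  48.35068152  97.62094843 -16.64149916
  68.35259107 -11.19262786]
```

In the tool's units: -7 degrees is -0.0583.

```bash
python3 drive.py '{"aperture":[0.085,0.085,0.085,0.085,0.085],"dx":[0,0,0,0,0],"dy":[0,0,0,0,0],"dz":[0,0,0,0,0],"ax":[0,0,0,0,0],"ay":[0,0,0,0,0],"az":[-0.0583,-0.0583,-0.0583,-0.0583,-0.0583]}'>/dev/null
python3 drive.py '{"aperture":[0.085,0.085,0.085,0.085,0.085],"dx":[0,0,0,0,0],"dy":[0,0,0,0,0],"dz":[0,0,0,0,0],"ax":[0,0,0,0,0],"ay":[0,0,0,0,0],"az":[-0.0583,-0.0583,-0.0583,-0.0583,-0.0583]}'>/dev/null
python3 drive.py '{"aperture":[0.085,0.085,0.085,0.085,0.085],"dx":[0,0,0,0,0],"dy":[0,0,0,0,0],"dz":[0,0,0,0,0],"ax":[0,0,0,0,0],"ay":[0,0,0,0,0],"az":[-0.0583,-0.0583,-0.0517,0,0]}'
python3 - <<'E'
from h import *
print(go([.565,.3995,.30],88.45), r.get_obs()["qpos"])
E
```

```text
clock: 44.03
tcp_pos: [0.5596, 0.2002, 0.307]
ee_rot: [[-1.0, 0.028, 0.001], [0.028, 1.0, 0.001], [-0.001, 0.001, -1.0]]
contact_force: [0.5, 0.9, 0.1]
width: 0.085
gripper_force: 0.0
[[0.0003, 0.1993, 0.0073], ('rz tool', np.float64(-0.07), 'cur y head', np.float64(88.38))] [-48.35431877  17.55289258  28.96364572  97.46815704  -9.16230804
  67.24506062  71.40106625]
```

Moving over the hatch, lowering to the recorded grip height (TCP 0.2184 with the hatch on the roof) and pinching.

In the tool's units: 0.04 m is 0.05, 0.039 m is 0.0488.

```bash
python3 drive.py '{"aperture":[0.085,0.085,0.085,0.085,0.085],"dx":[0,0,0,0,0],"dy":[0.05,0.05,0.05,0.05,0.0488],"dz":[0,0,0,0,0],"ax":[0,0,0,0,0],"ay":[0,0,0,0,0],"az":[0,0,0,0,0]}' >/dev/null
python3 drive.py '{"aperture":[0.085,0.085,0.085,0.085,0.085],"dx":[0,0,0,0,0],"dy":[0,0,0,0,0],"dz":[0,0.0375,0.0375,0.0188,0.0125],"ax":[0,0,0,0,0],"ay":[0,0,0,0,0],"az":[0,0,0,0,0]}'
python3 drive.py '{"aperture":[0.085,0.085],"dx":[0,0],"dy":[0,0],"dz":[0,0],"ax":[0,0],"ay":[0,0],"az":[0,0]}'
python3 - <<'E'
from h import *
print(go([.565,.3992,.2184],88.45))
E
```

```text
clock: 44.87
tcp_pos: [0.5631, 0.3985, 0.2191]
ee_rot: [[-1.0, 0.028, -0.002], [0.028, 1.0, -0.002], [0.002, -0.002, -1.0]]
contact_force: [-0.6, 0.7, 1.0]
width: 0.0849
gripper_force: 0.0
clock: 45.03
tcp_pos: [0.5645, 0.3989, 0.2222]
ee_rot: [[-1.0, 0.026, 0.001], [0.026, 1.0, 0.0], [-0.001, 0.0, -1.0]]
contact_force: [0.1, 0.9, 0.5]
width: 0.0851
gripper_force: 0.0
[[-0.0005, 0.0003, 0.0038], ('rz tool', np.float64(0.04), 'cur y head', np.float64(88.49))]
```

Units first: shifts go in shares of 0.8 m and turns go in shares of 120 degrees. So 0.0025 m is 0.0031.

```bash
python3 drive.py '{"aperture":[0.085,0.02,0.02,0.02,0.02],"dx":[0,0,0,0,0],"dy":[0,0,0,0,0],"dz":[0.0031,0,0,0,0],"ax":[0,0,0,0,0],"ay":[0,0,0,0,0],"az":[0,0,0,0,0]}' 45
python3 drive.py '{"aperture":[0.02,0.02,0.02,0.02,0.02],"dx":[0,0,0,0,0],"dy":[0,0,0,0,0],"dz":[0,0,0,0,0],"ax":[0,0,0,0,0],"ay":[0,0,0,0,0],"az":[0,0,0,0,0]}'
```

```text
clock: 45.45
tcp_pos: [0.5644, 0.3988, 0.2199]
ee_rot: [[-1.0, 0.025, 0.001], [0.025, 1.0, 0.001], [-0.001, 0.001, -1.0]]
contact_force: [-1.3, -0.7, 1.0]
width: 0.0383
gripper_force: 1.1
clock: 45.87
tcp_pos: [0.5649, 0.3973, 0.2212]
ee_rot: [[-1.0, 0.026, 0.001], [0.026, 1.0, -0.001], [-0.001, -0.001, -1.0]]
contact_force: [-2.8, -4.7, 8.6]
width: 0.0259
gripper_force: 46.1
```

In the tool's units: -0.012 m is -0.015, -0.01 m is -0.0125.

```bash
python3 drive.py '{"aperture":[0.02,0.02,0.02,0.02,0.02],"dx":[0,0,0,0,0],"dy":[0,0,0,0,0],"dz":[-0.0125,-0.015,-0.01,0,0],"ax":[0,0,0,0,0],"ay":[0,0,0,0,0],"az":[0,0,0,0,0]}'
python3 drive.py '{"aperture":[0.02,0.02,0.02,0.02,0.02],"dx":[0,0,0,0,0],"dy":[-0.0188,-0.025,-0.025,-0.0075,0],"dz":[0,0,0,0,0],"ax":[0,0,0,0,0],"ay":[0,0,0,0,0],"az":[0,0,0,0,0]}'
python3 drive.py '{"aperture":[0.02,0.02,0.02],"dx":[0,0,0],"dy":[0,0,0],"dz":[0,0,0],"ax":[0,0,0],"ay":[0,0,0],"az":[0,0,0]}'
python3 - <<'E'
from h import *
print(go([.5639,.3381,.2365],88.45))
E
```

```text
clock: 46.28
tcp_pos: [0.5644, 0.3992, 0.25]
ee_rot: [[-1.0, 0.025, 0.001], [0.025, 1.0, 0.001], [-0.001, 0.001, -1.0]]
contact_force: [0.3, 0.4, -5.4]
width: 0.0262
gripper_force: 44.9
clock: 46.7
tcp_pos: [0.5631, 0.3343, 0.249]
ee_rot: [[-1.0, 0.029, -0.001], [0.029, 1.0, -0.002], [0.001, -0.002, -1.0]]
contact_force: [-0.4, 0.1, -3.1]
width: 0.0258
gripper_force: 45.2
clock: 46.95
tcp_pos: [0.5622, 0.3394, 0.249]
ee_rot: [[-1.0, 0.023, -0.0], [0.023, 1.0, 0.001], [0.0, 0.001, -1.0]]
contact_force: [-0.3, 0.3, -4.0]
width: 0.0258
gripper_force: 45.2
[[-0.0018, -0.0012, 0.0125], ('rz tool', np.float64(0.24), 'cur y head', np.float64(88.69))]
```

In the tool's units: 0.01 m is 0.0125, 0.008 m is 0.01, 0.2 degrees is 0.0017.

```bash
python3 drive.py '{"aperture":[0.02,0.02,0.02,0.02,0.02],"dx":[-0.0021,0,0,0,0],"dy":[-0.0013,0,0,0,0],"dz":[0,0.0125,0.0125,0.01,0],"ax":[0,0,0,0,0],"ay":[0,0,0,0,0],"az":[0.0017,0,0,0,0]}'
python3 drive.py '{"aperture":[0.02,0.02,0.02,0.02],"dx":[0,0,0,0],"dy":[0,0,0,0],"dz":[0.01,0.0125,0.0125,0],"ax":[0,0,0,0],"ay":[0,0,0,0],"az":[0,0,0,0]}'
```

```text
clock: 47.37
tcp_pos: [0.5628, 0.3362, 0.2181]
ee_rot: [[-1.0, 0.028, -0.004], [0.028, 1.0, -0.003], [0.004, -0.003, -1.0]]
contact_force: [-0.4, -0.1, -4.3]
width: 0.0258
gripper_force: 45.2
clock: 47.7
tcp_pos: [0.5629, 0.3362, 0.1904]
ee_rot: [[-1.0, 0.028, -0.003], [0.028, 1.0, -0.002], [0.003, -0.002, -1.0]]
contact_force: [-0.9, 0.1, -4.6]
width: 0.0257
gripper_force: 45.2
```

In the tool's units: 0.01 m is 0.0125, 0.006 m is 0.0075.

```bash
python3 drive.py '{"aperture":[0.02,0.02,0.02,0.02,0.02],"dx":[0,0,0,0,0],"dy":[0.0013,0,0,0,0],"dz":[0.0125,0.0125,0.0075,0,0],"ax":[0,0,0,0,0],"ay":[0,0,0,0,0],"az":[0,0,0,0,0]}'
python3 drive.py '{"aperture":[0.02,0.02,0.02,0.02],"dx":[0,0,0,0],"dy":[0,0,0,0],"dz":[0.0038,0.0025,0.0025,0],"ax":[0,0,0,0],"ay":[0,0,0,0],"az":[0,0,0,0]}'
```

```text
clock: 48.12
tcp_pos: [0.5641, 0.3376, 0.1667]
ee_rot: [[-1.0, 0.028, -0.001], [0.028, 1.0, -0.001], [0.001, -0.001, -1.0]]
contact_force: [-0.2, 0.3, -4.8]
width: 0.0259
gripper_force: 45.2
clock: 48.45
tcp_pos: [0.5642, 0.3377, 0.16]
ee_rot: [[-1.0, 0.028, -0.0], [0.028, 1.0, -0.0], [0.0, -0.0, -1.0]]
contact_force: [-0.1, 0.2, -3.7]
width: 0.0259
gripper_force: 45.2
```

In the tool's units: 0.002 m is 0.0025, 0.0015 m is 0.0019.

```bash
python3 drive.py '{"aperture":[0.02,0.02,0.02],"dx":[0,0,0],"dy":[0,0,0],"dz":[0.0025,0.0019,0],"ax":[0,0,0],"ay":[0,0,0],"az":[0,0,0]}'
python3 drive.py '{"aperture":[0.02,0.02,0.02],"dx":[0,0,0],"dy":[0,0,0],"dz":[0.0019,0.0013,0],"ax":[0,0,0],"ay":[0,0,0],"az":[0,0,0]}'
```

```text
clock: 48.7
tcp_pos: [0.5646, 0.3378, 0.1572]
ee_rot: [[-1.0, 0.029, 0.0], [0.029, 1.0, 0.0], [-0.0, 0.0, -1.0]]
contact_force: [-0.3, -0.3, -1.3]
width: 0.0257
gripper_force: 45.7
clock: 48.95
tcp_pos: [0.5646, 0.3377, 0.157]
ee_rot: [[-1.0, 0.029, 0.0], [0.029, 1.0, 0.001], [0.0, 0.001, -1.0]]
contact_force: [-7.4, -3.6, 15.7]
width: 0.0258
gripper_force: 48.3
```

Seated at the predicted height (TCP 0.157). Releasing and checking.

```bash
python3 drive.py '{"aperture":[0.03,0.085,0.085,0.085,0.085],"dx":[0,0,0,0,0],"dy":[0,0,0,0,0],"dz":[-0.0025,0,0,0,0],"ax":[0,0,0,0,0],"ay":[0,0,0,0,0],"az":[0,0,0,0,0]}'
python3 drive.py '{"aperture":[0.085,0.085,0.085,0.085,0.085],"dx":[0,0,0,0,0],"dy":[0,0,0,0,0],"dz":[-0.025,-0.0375,-0.05,-0.05,-0.025],"ax":[0,0,0,0,0],"ay":[0,0,0,0,0],"az":[0,0,0,0,0]}'
python3 drive.py '{"aperture":[0.085,0.085,0.085,0.085,0.085],"dx":[0.05,0.05,0.05,0.05,0],"dy":[0,0,0,0,0],"dz":[0,0,0,0,0],"ax":[0,0,0,0,0],"ay":[0,0,0,0,0],"az":[0,0,0,0,0]}'
python3 - <<'E'
from fit import *
c=cams(); p=np.load("dry.npy")
cv2.imwrite("pics/l.png",np.hstack([crop(c["top"],150,120,260,260,4),crop(c["scene"],300,150,390,290,4)]))
c0=np.load("c0.npy",allow_pickle=True).item(); d=cv2.absdiff(c["scene"]["color"],c0["scene"]["color"]).max(2)
print("hatch region diff",(d[255:300,330:400]>40).sum())
E
```

```text
clock: 49.37
tcp_pos: [0.5647, 0.3377, 0.1563]
ee_rot: [[-1.0, 0.029, 0.0], [0.029, 1.0, -0.0], [-0.0, 0.0, -1.0]]
contact_force: [0.3, -0.2, 0.3]
width: 0.0765
gripper_force: 0.0
clock: 49.78
tcp_pos: [0.5663, 0.3381, 0.3117]
ee_rot: [[-1.0, 0.029, 0.006], [0.029, 1.0, 0.004], [-0.005, 0.004, -1.0]]
contact_force: [0.8, 0.1, 0.8]
width: 0.085
gripper_force: 0.0
clock: 50.2
tcp_pos: [0.3973, 0.3433, 0.3057]
ee_rot: [[-1.0, 0.022, -0.005], [0.022, 1.0, 0.0], [0.005, 0.0, -1.0]]
contact_force: [-1.0, 0.1, -0.7]
width: 0.0852
gripper_force: 0.0
hatch region diff 33
```

View pics/l.png

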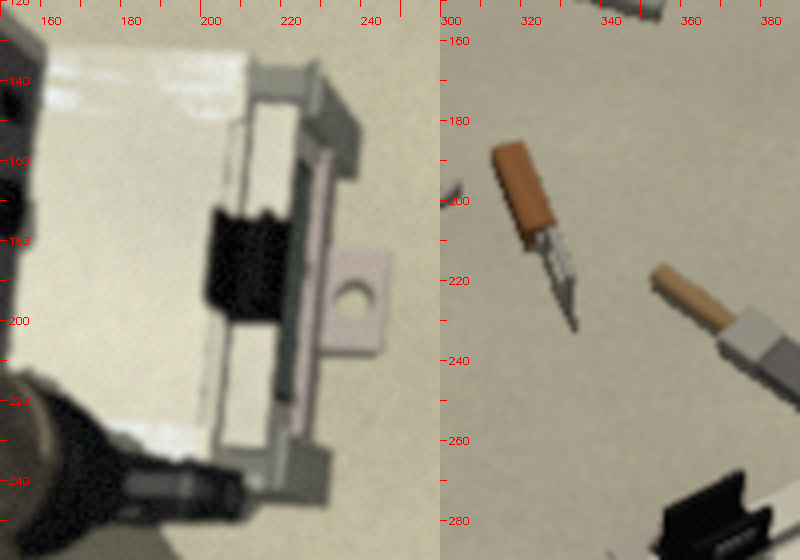

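The hatch is seated, with its tab and plates at about (212,187) in the top view, as at the start. The tray is home, with the hole at (237,194), and the hook lies on the bench at (320,197) in the scene view. Handing in.

```bash
python3 drive.py '{"aperture":[0.085,0.085,0.085],"dx":[0,0,0],"dy":[0,0,0],"dz":[0,0,0],"ax":[0,0,0],"ay":[0,0,0],"az":[0,0,0]}'>/dev/null; python3 -c "
from cell import r, eyes, order
print(order.close_job())"
```

```text
the job is handed in; nothing more can be done
None
```

Job handed in at about 50 s of robot time: all three casts found on the bench stood upright on the tray, the tray is home, the hatch is back down at its fitted height and the hook lies on the bench; the hand-in gave no verdict, and I judged the tab to be out only from the final picture.

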